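# Join the two halves of a sample mould with its hinge pin

### The arm

A 6-joint arm with a two-finger parallel gripper is mounted at the origin on a cart in front of the work surface, level with it; the furniture and walls round the work are solid. World frame = base frame: x ahead of the robot, y to its left, z up, the work surface at z = 0. Lengths are in m, angles in rad, forces in N, time in s.
With the tool pointing down it reaches from about 0.25 to 0.775 m from the base axis. Payload 4 kg.
Tool frame: the origin (TCP) lies on the centre line of the jaws, within the pads' length; the fingertips stand 19 mm ahead of it and the grasp point (between the pads) is the TCP; x points along the fingers, z is the direction in which the jaws open and shut, and the axes are right-handed (so a half turn about x gives the same grasp; the last joint's range is limited). The gripper opens to 85 mm and grips with 20 to 120 N. Pads are 22 mm wide; open, the fingers measure 114 mm over their backs; the gripper's body (76 mm by 85 mm) begins 54 mm behind the grasp point. The pads swing forward as they close: fully open they stand 13 mm farther back than shut.
Start: joints at [1.13, 0.087, 1.371, -0, 1.684, -0.103], TCP at [0.182, 0.519, 0.25] pointing down, gripper open.
Joint ranges: [-3.1, 3.1], [-0.76, 2.03], [0.27, 2.55], [-1.08, 4.22], [0.17, 2.65], [-2.57, 2.57]. Speed limits (rad/s): [2.79, 2.79, 3.14, 3.14, 3.14, 3.14].

### API

Orientations are given as a unit quaternion [x, y, z, w].
In Python, from bench import * gives the robot as it stands.
- The arm moves only by the shell command python3 -m handwheel 'ROWS' [FORCE]. ROWS is JSON, one flat list of numbers, 5 for each row, row after row: the gripper's target within -1 to 1 (shut at 1, half-way at 0, fully open at -1), then the shift along the world's x, y, z in mm, then the turn about the world's z in degrees. In form: [hand, x, y, z, roll, hand, x, y, z, roll, ...]. A call has 1 to 5 rows; each row shifts and turns the pose as measured when the row begins; what a row does not reach is not made up. A row lasts 1/8 s, in which the tool goes at most 62.5 mm and 10.7 degrees, less where a joint would pass 70% of its speed; a pose out of reach is approached as far as the arm can. A call is refused whole if a number of a shift passes 62.5 or a number of a turn 10.7, either way. A call with a gripper value outside its range is refused whole. The fingers move at their own pace and stop on an object; FORCE is the grip in N (left out, the last holds). Time passes only in rows, so rows that do not move let the fingers close. It gives the time, the measured TCP pose, the force and the opening at its end, in the units of the state.
- get_state(): the state, without advancing time (a new reading comes with each control period).
- grab_frame(name): name is "side" or "top" or "wrist"; returns the picture (384x512x3 uint8, red, green, blue); there is no depth.
- get_calibration(name): a dict with "fx", "fy", "cx", "cy" (pixels), "R" (3x3) and "t" (3): a world point X has camera coordinates R X + t. Camera axes: x right, y down, z forward; pixel columns grow to the right and rows downward; lengths in m; the calibration is good to about 2 mm. A picture is of the moment at which its call begins: read the wrist's pose just before it. get_calibration takes no time and is no camera call; for the wrist camera it gives the pose at the moment of the call.
- job_done(): hands the job in, once; it reports no verdict.
The state is a dict: "time_s": time; "joint_pos": joint angles; "joint_velocities": joint speeds; "joint_torque": joint torques, N m; "tool_pos": TCP position; "eef_rot": TCP orientation; "force": force on the tool from outside, world axes, zero at the start; "moment": the same for the moment, N m; "width": opening from 0.0 (shut) to 1.0 (fully open).
Only numpy, scipy, OpenCV 4.12 (cv2) and the standard library are available. Lean on these libraries where they do the work, as an engineer would, in place of code of your own. Each camera call takes 0.05 s, during which the arm holds its last target.

### The job

Put the washed sample mould back together: lay the lid half on the fixed lower half so that its middle knuckle sits between the two lower knuckles, then take the hinge pin from its holder and push it through all three knuckles until its head is home against the outer knuckle. The pin may go in from either side; the holder hides the pin's head, so first take the pin by its shank, then let go part-way and take or push it afresh at the head. Do not disturb the pots and the padlock, and let go of everything at the end.

Things in the scene. Friction and masses are not known exactly. Their poses are not given: they have to be found in the camera images.
- mould_base: lower mould half, fixed: white plastic block 110 (x) x 90 (y) x 40 mm high, round cavity 64 mm wide and 14 mm deep in the middle of its top. Origin under the block's centre, z up. On its -x side (towards the robot) stand two steel knuckles: tubes along y, 26 mm outer, 15 mm inner diameter, covering y = -45..-15 and +15..+45 mm; both outer ends are open, nothing over 6 mm high stands beside them
- hinge_mid (a point): point on the hinge axis of the lower half, midway between its two knuckles (x -72, y 0, z 50 mm in the lower half's frame); axes as the lower half, hinge axis = y
- lid_plug (a point): loose lid half, 220 g: centre of the lower face of its plug; axes of the lid (z up, knuckle on -x side). The plug (6 mm deep, 52 mm wide at its foot, 61 at the plate) drops into the cavity. Above it a white plate 104 (x) x 88 (y) x 10 mm. Lying on the worktop this point is at height 0; seated on the block it is 34 mm up, over the lower half's centre, axes parallel to the lower half's
- lid_handle (a point): centre of the lid's handle bar, 40 mm straight above lid_plug; axes of the lid. Bar 14 (x) x 82 (y) x 12 mm along y, on two posts 68 mm apart, 18 mm of free height under it
- lid_knuckle (a point): centre of the lid's middle knuckle, a steel tube along y, 26 mm long, 26 mm outer, 15 mm inner diameter; 72 mm to -x of the bar centre and 24 mm below it. It goes between the lower knuckles with 2 mm to spare each side and coincides with hinge_mid when the lid is seated
- pin_holder: grey holder, fixed, 60 (x) x 165 (y) x 56 mm; origin under its centre. An open-topped pocket at its -y end (y = -83..-40 mm, walls 56 mm high) surrounds the pin's head; a forked post at y = +36 mm, 44 mm high, carries the tip end; between them the shank lies free over an 8 mm foot plate
- pin_mid (a point): point on the axis of the loose hinge pin, 45 mm from its head's underface; y axis along the pin to the tip (x and z roll with it). Steel shank 12 mm thick, 102 mm from underface to tip, the last 12 mm tapered; 90 g, balance point 31 mm from the underface. Starts level in the holder, 40 mm above the worktop, tip to the holder's +y. Pin home = pin_mid at hinge_mid, from either side
- pin_head (a point): centre of the pin's grey plastic head, a cylinder 26 mm diameter and 26 mm long on the pin's axis, 58 mm behind pin_mid; axes as pin_mid
- sample_pot_0: bystander: closed sample pot 50 mm diameter, 66 mm high, origin under its centre
- sample_pot_1: bystander: closed sample pot 50 mm diameter, 66 mm high, origin under its centre
- sample_pot_2: bystander: closed sample pot 50 mm diameter, 66 mm high, origin under its centre
- padlock: bystander: padlock lying flat, 76 x 38 x 20 mm, origin under its centre
Things that resemble listed ones, but are neither listed nor needed, are in the scene too. What is shaped like the part that bears pin_mid but black is not meant. Leave any blue look-alike of the mould_base alone.

How it is judged:
On the way:
1. the lid half lies seated on the lower half, its knuckle in line (distance between lid_knuckle and hinge_mid below 0.006 m and angle between lid_handle's own z axis and vertical below 0.08 rad), for 0.2 s.
At the end, for the whole second after the job is handed in: The lid lies flat on the lower half (tilt under 0.08 rad) with its knuckle within 6 mm of the hinge centre, and the pin runs through all three knuckles (within 0.1 rad of the hinge axis) with its head home against an outer knuckle (pin_mid within 6 mm of hinge_mid), everything released (all of step 1 and distance between pin_mid and hinge_mid below 0.006 m and angle between the y axis of pin_mid and the y axis of mould_base, either way round below 0.1 rad); the robot touches nothing.
It fails at once if a sample pot or the padlock is moved by more than 30 mm (distance of any of sample_pot_0, sample_pot_1, sample_pot_2, padlock from where it was at the start of the episode above 0.03 m).
It also fails if it takes over 72 s, if anything falls off the work surface, if the arm or the gripper's body presses on something with over 40 N, if the wrist force passes 120 N, or if a joint passes its speed limit or range.

## Working session

There is one attempt and no reset: what is moved stays moved. The work goes in short steps, Python scripts to look and compute and a shell command to move; the robot and the scene stay as the last step left them, time stands still between calls to the robot, and variables do not carry over. Pictures are saved under pics/ and viewed, and the job is handed in when it is done.

```bash
ls; mkdir -p pics
python3 - <<'E'
from bench import *
import cv2
print(get_state())
for n in ("side","top","wrist"):
    c=get_calibration(n); print(n,c)
    cv2.imwrite(f"pics/{n}0.png",grab_frame(n)[:,:,::-1])
E
```

```text
pics
{'time_s': 0.0, 'joint_pos': array([ 1.12992101e+00,  8.79558348e-02,  1.37229694e+00, -1.39844207e-05,
        1.68362452e+00, -1.03055861e-01]), 'joint_velocities': array([ 0.00027808,  0.00054542, -0.00162368,  0.00032882, -0.00087055,
       -0.00066428]), 'joint_torque': array([-1.26271311e-04, -3.51865304e+01, -3.13274467e+01, -1.71698307e-04,
        1.07442465e-02, -9.61999973e-06]), 'tool_pos': array([0.18206777, 0.51848542, 0.24911699]), 'eef_rot': array([-0.40923077,  0.57763929,  0.40842874,  0.57623693]), 'force': array([ 0.25988612, -0.12244638, -0.69927395]), 'moment': array([0.00518495, 0.02807485, 0.0104437 ]), 'width': 1.0003192962635798}
side {'fx': 412.387491400499, 'fy': 412.387491400499, 'cx': 254.75166275118931, 'cy': 189.40706475587072, 'R': array([[-0.99936276,  0.03334758,  0.01272871],
       [ 0.0068871 ,  0.53004961, -0.84793866],
       [-0.03502355, -0.84731066, -0.52994151]]), 't': array([0.57198023, 0.06344627, 1.12274297])}
top {'fx': 443.4667793805464, 'fy': 443.4667793805464, 'cx': 259.92409500955563, 'cy': 190.32319056492838, 'R': array([[ 0.0146771 , -0.99957622, -0.02513873],
       [-0.98828207, -0.01068191, -0.15226441],
       [ 0.15193136,  0.02707896, -0.98802004]]), 't': array([-0.00252817,  0.60637552,  1.12638017])}
wrist {'fx': 277.67224695900785, 'fy': 277.67224695900785, 'cx': 257.2548951971713, 'cy': 190.99284479266822, 'R': array([[ 0.33250995,  0.94309877, -0.00135398],
       [ 0.89219686, -0.31409745,  0.32454207],
       [ 0.30564994, -0.10912148, -0.94587029]]), 't': array([-0.5484395 , -0.04097333,  0.379993  ])}
```

View pics/top0.png

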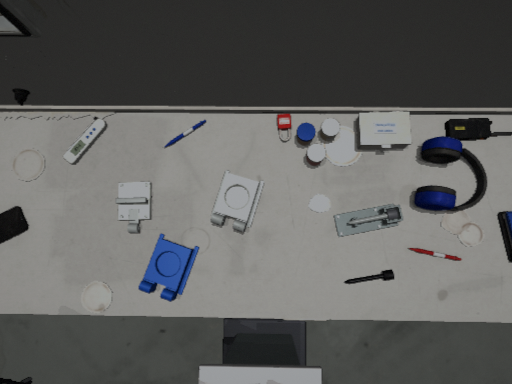

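View pics/side0.png

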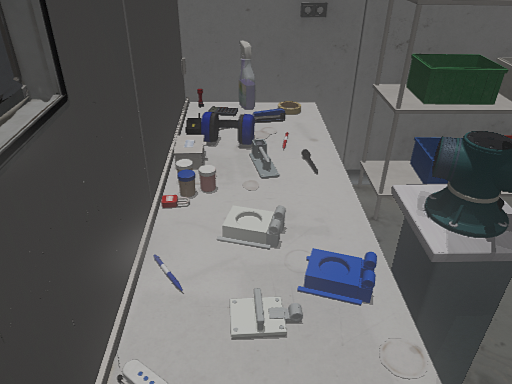

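View pics/wrist0.png

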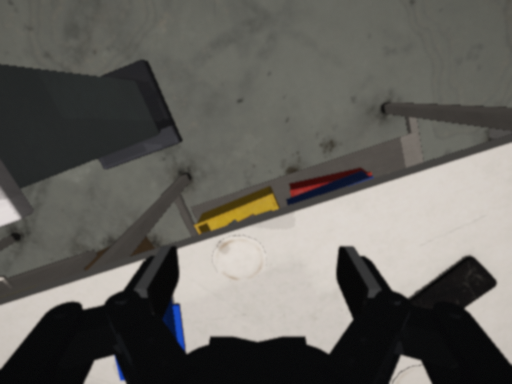

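The pictures show these candidates (top-view pixels):
- **Lower half:** white block at (237,200), or the blue look-alike at (168,267), which is to be left alone.
- **Lid:** white plate with a bar at (133,203). There is no other one; the white box at (385,128) is unlike it.
- **Pin:** in the grey holder at (368,220), or the black look-alike at (370,278), which is not meant.
- **Bystanders:** pots at (306,132), (330,127) and (316,153); padlock at (284,125).

I choose the white block, the white lid and the pin in the holder, and check them in crops.

Run:
```python
import cv2,numpy as np
t=cv2.imread("pics/top0.png"); s=cv2.imread("pics/side0.png")
def c(im,x,y,w,h,k): return cv2.resize(im[y:y+h,x:x+w],None,fx=k,fy=k,interpolation=cv2.INTER_CUBIC)
a=c(t,105,160,64,80,5);b=c(t,200,160,80,80,5)
cv2.imwrite("pics/c1.png",np.hstack([a,b]))
cv2.imwrite("pics/c2.png",c(t,325,195,85,45,9))
cv2.imwrite("pics/c3.png",np.hstack([c(s,210,200,90,50,4),c(s,220,280,90,60,4)[:200]]))
cv2.imwrite("pics/c4.png",c(s,235,130,60,55,8))
```

```text
(no output)
```

View pics/c1.png

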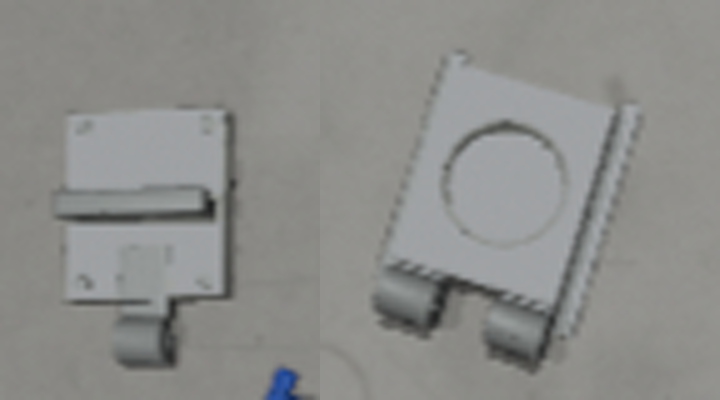

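View pics/c2.png

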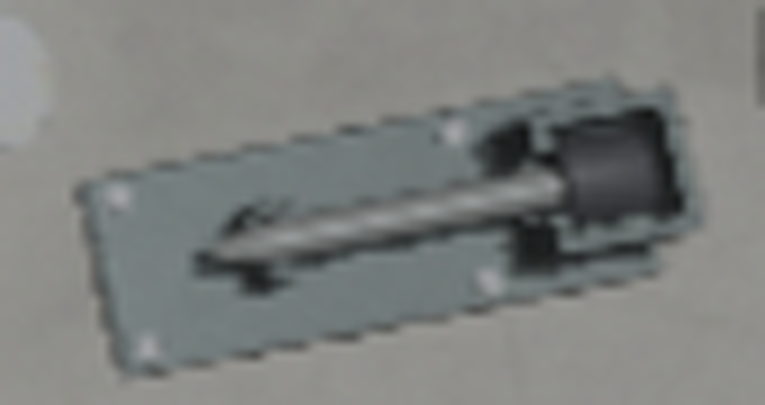

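View pics/c3.png

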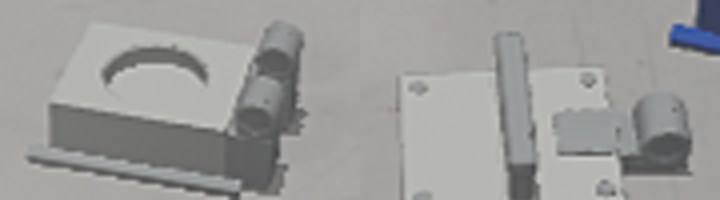

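View pics/c4.png

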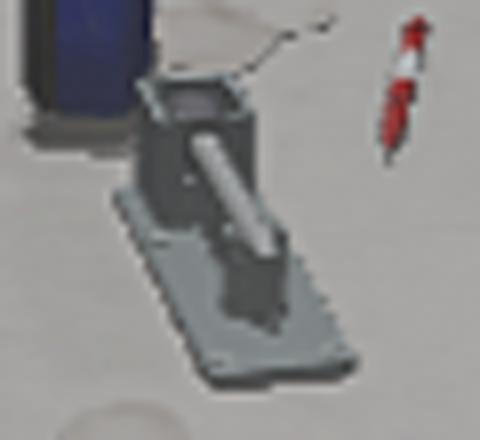

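```bash
cat > h.py <<'E'
import numpy as np, cv2
from bench import *
def ray(c,uv):
    R=np.array(c["R"]);t=np.array(c["t"])
    d=R.T@np.array([(uv[0]-c["cx"])/c["fx"],(uv[1]-c["cy"])/c["fy"],1.]); return -R.T@t,d
def onz(c,uv,z):
    o,d=ray(c,uv); return o+d*(z-o[2])/d[2]
def proj(c,X):
    p=np.array(c["R"])@np.array(X,float)+np.array(c["t"]); return np.array([c["cx"]+c["fx"]*p[0]/p[2],c["cy"]+c["fy"]*p[1]/p[2]])
def two(c1,p1,c2,p2):
    o1,d1=ray(c1,p1);o2,d2=ray(c2,p2)
    A=np.c_[d1,-d2];s=np.linalg.lstsq(A,o2-o1,rcond=None)[0]
    a=o1+s[0]*d1;b=o2+s[1]*d2; return (a+b)/2,np.linalg.norm(a-b)
E
python3 - <<'E'
from h import *
np.set_printoptions(precision=4,suppress=True)
c=get_calibration("top")
def cr(x,y,ox,oy,k): return (ox+(x+.5)/k-.5, oy+(y+.5)/k-.5)
L=[onz(c,cr(x,y,105,160,5),.016) for x,y in [(66,114),(226,110),(224,296),(66,300)]]
print("lid",*L,sum(L)/4,[np.linalg.norm(L[i]-L[i-1]) for i in range(4)])
H=[onz(c,cr(x,y,105,160,5),.046) for x,y in [(55,203),(210,198)]];print("bar",H,np.mean(H,0))
B=[onz(c,cr(x-320,y,200,160,5),.04) for x,y in [(450,66),(615,108),(548,308),(385,262)]]
print("base",*B,sum(B)/4,[np.linalg.norm(B[i]-B[i-1]) for i in range(4)], onz(c,cr(505-320,184,200,160,5),.04))
for i,j in((3,0),(2,1)): d=B[j]-B[i];print(np.degrees(np.arctan2(d[1],d[0])))
for i,j in((0,1),(3,2)): d=B[i]-B[j];print(np.degrees(np.arctan2(-d[0],d[1])))
P=[onz(c,cr(x,y,325,195,9),.04) for x,y in [(215,248),(560,183),(655,165)]];print("pin",*P,np.linalg.norm(P[0]-P[1]));d=P[0]-P[1];print(np.degrees(np.arctan2(-d[0],d[1])))
E
```

```text
lid [0.6288 0.3964 0.016 ] [0.632  0.3082 0.016 ] [0.5299 0.3039 0.016 ] [0.5266 0.3899 0.016 ] [0.5793 0.3496 0.016 ] [np.float64(0.10237401052124401), np.float64(0.08832820763721606), np.float64(0.10215110871647999), np.float64(0.08609748543293286)]
bar [array([0.5757, 0.3886, 0.046 ]), array([0.5793, 0.3058, 0.046 ])] [0.5775 0.3472 0.046 ]
base [0.6539 0.0981 0.04  ] [0.6319 0.0093 0.04  ] [0.5247 0.043  0.04  ] [0.548  0.1298 0.04  ] [0.5896 0.07   0.04  ] [np.float64(0.11056074368859951), np.float64(0.09151457598247052), np.float64(0.11242424654722522), np.float64(0.08991595538964667)] [0.5903 0.0671 0.04  ]
-16.65294256406903
-17.431774049021918
-13.874747373940957
-15.007068503638656
pin [ 0.5257 -0.2276  0.04  ] [ 0.5459 -0.3277  0.04  ] [ 0.5515 -0.3553  0.04  ] 0.10218109076461751
11.39473720009366
```

```bash
cat >> h.py <<'E'
from scipy.spatial.transform import Rotation as Ro
def st():
    s=get_state();R=Ro.from_quat(s["eef_rot"]).as_matrix();j=R[:,2]
    if j[0]<0:j=-j
    print("t%.2f"%s["time_s"],"tcp",np.round(s["tool_pos"]*1e3,1),"jawyaw %.2f"%np.degrees(np.arctan2(j[1],j[0])),"approach",np.round(R[:,0],3),"F",np.round(s["force"],1),"w %.3f"%s["width"]);return s
E
python3 -c "
from h import *
st()"
```

```text
t0.15 tcp [182.1 518.6 249.4] jawyaw 70.65 approach [-0.001 -0.002 -1.   ] F [0.6 0.3 0.6] w 1.001
```

```bash
python3 -m handwheel '[-1,55,-20,0,-10, -1,55,-25,0,-10, -1,55,-25,0,-10, -1,55,-25,-10,-10, -1,55,-25,-20,-10]' 40; python3 -c "
from h import *
st()"
```

```text
time_s: 0.78
tool_pos: [0.4578, 0.3983, 0.2197]
eef_rot: [-0.12, 0.697, 0.122, 0.697]
force: [-0.3, 0.4, -0.1]
width: 0.998
t0.78 tcp [457.8 398.3 219.7] jawyaw 19.64 approach [-0.001  0.003 -1.   ] F [-0.3  0.4 -0.1] w 0.998
```

```bash
python3 -m handwheel '[-1,45,-20,-20,-9, -1,40,-18,-20,-8, -1,35,-13,-10,0, -1,0,0,0,0]'
python3 - <<'E'
from h import *
st(); c=get_calibration("wrist"); im=grab_frame("wrist"); cv2.imwrite("pics/w1.png",im[:,:,::-1])
print(proj(c,(.5775,.3472,.046)))
import json; json.dump({k:np.array(v).tolist() for k,v in c.items()},open("w1.json","w"))
E
```

```text
time_s: 1.27
tool_pos: [0.5837, 0.3409, 0.1623]
eef_rot: [-0.01, 0.709, 0.01, 0.705]
force: [-1.0, -0.1, 0.9]
width: 0.999
t1.27 tcp [583.7 340.9 162.3] jawyaw 1.61 approach [-0.007 -0.001 -1.   ] F [-1.  -0.1  0.9] w 0.999
[251.92328018 185.37210361]
```

View pics/w1.png

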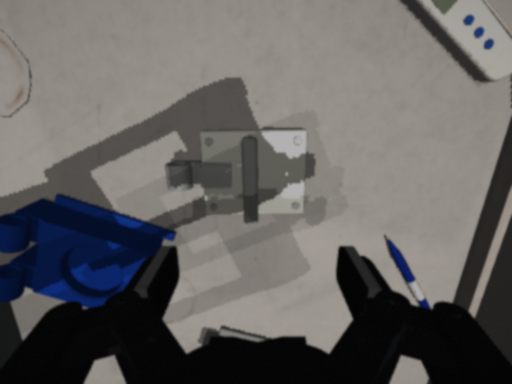

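Run:
```python
from h import *
import json
c={k:np.array(v) for k,v in json.load(open("w1.json")).items()}
im=cv2.imread("pics/w1.png"); cv2.imwrite("pics/w1c.png",cv2.resize(im[110:240,150:330],None,fx=4,fy=4,interpolation=cv2.INTER_CUBIC))
np.set_printoptions(precision=4,suppress=True)
for p in[(202,131),(305,128),(305,213),(206,215)]:print(onz(c,p,.016))
for p in[(249,138),(251,210),(251,221)]:print(onz(c,p,.046))
```

```text
[0.5282 0.3907 0.016 ]
[0.6261 0.3962 0.016 ]
[0.6334 0.3087 0.016 ]
[0.5291 0.3033 0.016 ]
[0.5741 0.3896 0.046 ]
[0.5771 0.3231 0.046 ]
[0.5774 0.3118 0.046 ]
```

View pics/w1c.png

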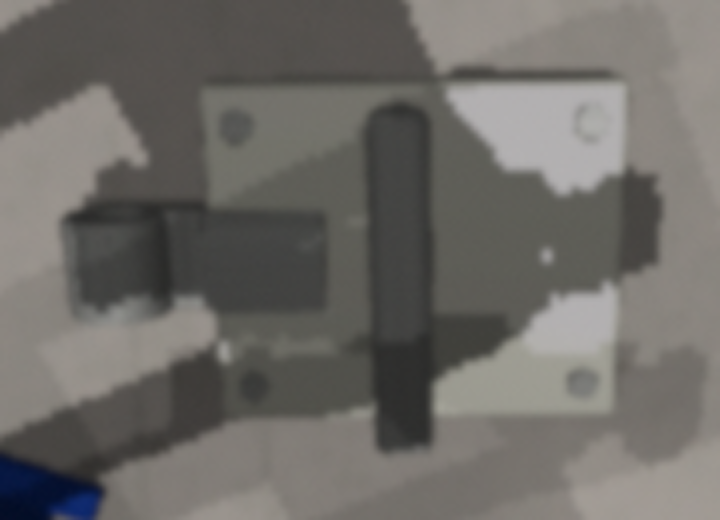

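```bash
python3 -m handwheel '[-1,-6,7,-40,1, -1,0,0,-40,0, -1,0,0,-20,0, -1,0,0,0,0]'
python3 - <<'E'
from h import *
st(); c=get_calibration("wrist"); im=grab_frame("wrist"); cv2.imwrite("pics/w2.png",im[:,:,::-1])
print(proj(c,(.577,.348,.046)))
E
```

```text
time_s: 1.82
tool_pos: [0.5738, 0.3527, 0.0646]
eef_rot: [-0.017, 0.708, 0.02, 0.706]
force: [-1.2, -0.1, 0.5]
width: 1.005
t1.82 tcp [573.8 352.7  64.6] jawyaw 2.98 approach [-0.003  0.004 -1.   ] F [-1.2 -0.1  0.5] w 1.005
[263.30709665 255.02038335]
```

View pics/w2.png

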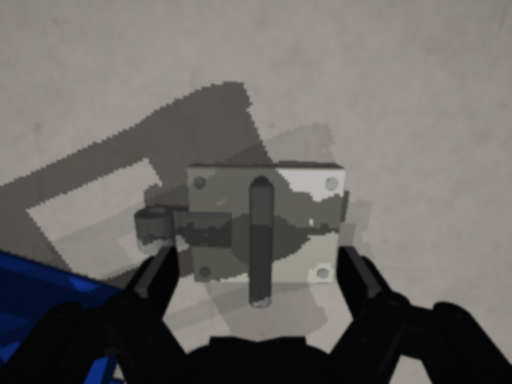

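```bash
python3 -m handwheel '[-1,2,-4,-22,0, 0.5,0,0,0,0, 1,0,0,0,0, 1,0,0,0,0, 1,0,0,0,0]' 60;  python3 -c "
from h import *
st()"
```

```text
time_s: 2.5
tool_pos: [0.5808, 0.3526, 0.0551]
eef_rot: [-0.014, 0.702, 0.023, 0.712]
force: [-2.0, -1.5, 8.6]
width: 0.15
t2.50 tcp [580.8 352.6  55.1] jawyaw 3.04 approach [ 0.014  0.013 -1.   ] F [-2.  -1.5  8.6] w 0.150
```

Run:
```python
from h import *
s=grab_frame("side");w=grab_frame("wrist");c=get_calibration("side");p=proj(c,(.58,.35,.03));print(p)
x,y=int(p[0]),int(p[1])
a=cv2.resize(s[y-55:y+35,x-60:x+60],None,fx=4,fy=4)[:,:,::-1]
cv2.imwrite("pics/s3.png",a);cv2.imwrite("pics/w3.png",w[:,:,::-1])
st()
```

```text
[257.05033139 308.17881415]
t2.60 tcp [581.2 352.6  55.1] jawyaw 3.04 approach [ 0.015  0.013 -1.   ] F [ 0.  -0.6  3.2] w 0.144
```

View pics/s3.png

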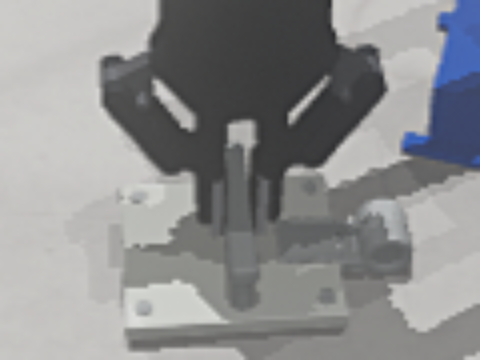

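View pics/w3.png

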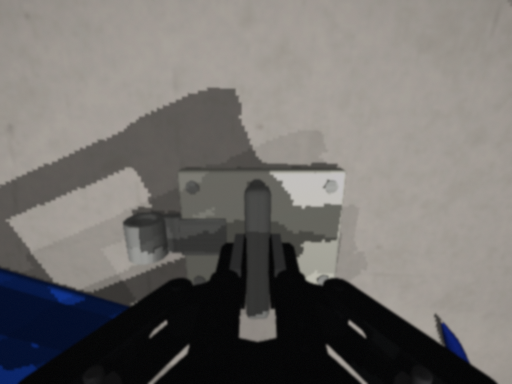

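```bash
python3 -m handwheel '[1,0,0,25,0, 1,0,0,40,0, 1,0,0,40,0, 1,0,0,0,0]' 100
python3 - <<'E'
from h import *
s=st();w=grab_frame("side");c=get_calibration("side");p=proj(c,s["tool_pos"])
x,y=int(p[0]),int(p[1])
cv2.imwrite("pics/s4.png",cv2.resize(w[y-65:y+65,x-60:x+80],None,fx=4,fy=4)[:,:,::-1])
cv2.imwrite("pics/w4.png",grab_frame("wrist")[:,:,::-1])
E
```

```text
time_s: 3.1
tool_pos: [0.579, 0.3514, 0.1576]
eef_rot: [-0.015, 0.704, 0.022, 0.71]
force: [0.4, 0.0, -2.8]
width: 0.123
t3.10 tcp [579.  351.4 157.6] jawyaw 3.03 approach [ 0.008  0.01  -1.   ] F [ 0.4  0.  -2.8] w 0.123
```

View pics/s4.png

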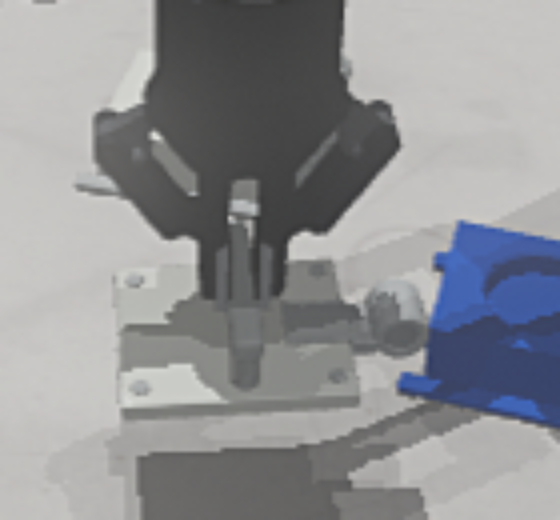

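View pics/w4.png

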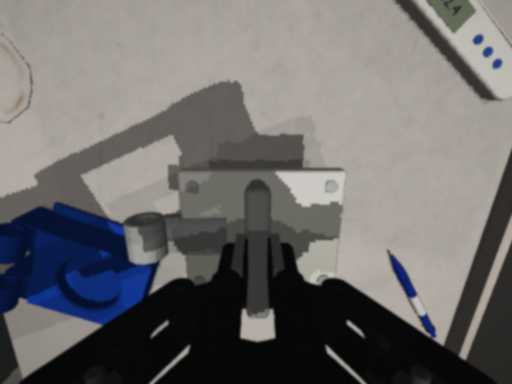

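Run:
```python
from h import *
np.set_printoptions(precision=4,suppress=True)
im=cv2.imread("pics/w4.png"); cv2.imwrite("pics/w4c.png",cv2.resize(im[150:300,110:360],None,fx=3,fy=3,interpolation=cv2.INTER_CUBIC))
s=st();c=get_calibration("wrist");z=s["tool_pos"][2]-.0391
for p in[(179,171),(344,169)]:
    print(onz(c,p,z)-s["tool_pos"])
print(onz(c,(257,182),z+.030)-s["tool_pos"])
# top view
t=grab_frame("top");ct=get_calibration("top");p=proj(ct,s["tool_pos"]);x,y=map(int,p);print(p)
cv2.imwrite("pics/t4.png",cv2.resize(t[y-50:y+60,x-50:x+60],None,fx=5,fy=5,interpolation=cv2.INTER_CUBIC)[:,:,::-1])
```

```text
t3.20 tcp [576.6 350.1 151.8] jawyaw 3.03 approach [-0.002  0.005 -1.   ] F [-0.1 -0.6 -4. ] w 0.122
[-0.0497  0.0379 -0.0391]
[ 0.0493  0.0443 -0.0391]
[-0.0029  0.0425 -0.0091]
[116.233  194.3359]
```

View pics/w4c.png

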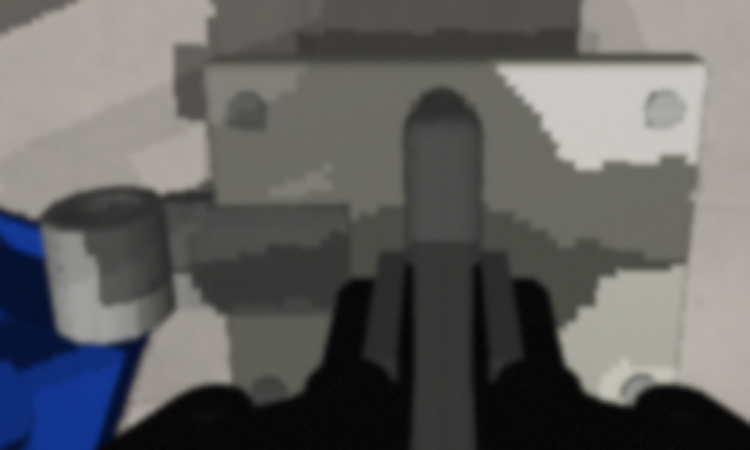

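View pics/t4.png

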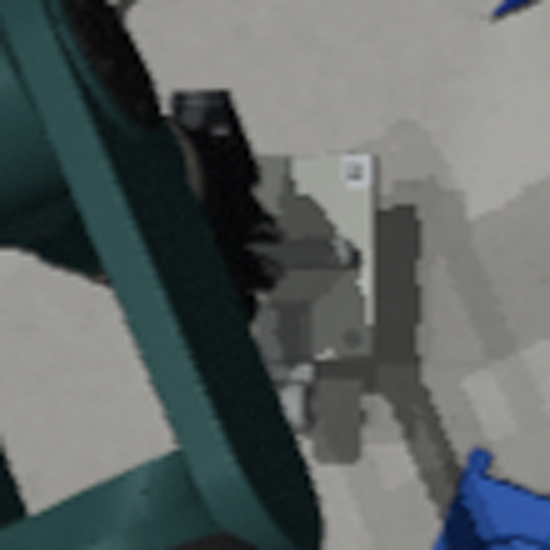

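Run:
```python
from h import *
np.set_printoptions(precision=4,suppress=True)
im=cv2.imread("pics/w4.png"); cv2.imwrite("pics/w4k.png",cv2.resize(im[200:275,115:185],None,fx=8,fy=8,interpolation=cv2.INTER_CUBIC))
s=st();c=get_calibration("wrist");T=s["tool_pos"]
print("cam",-np.array(c["R"]).T@np.array(c["t"])-T)
```

```text
t3.25 tcp [576.  349.8 150.4] jawyaw 3.03 approach [-0.004  0.004 -1.   ] F [-1.2  0.9 -3.7] w 0.124
cam [-0.0044  0.0825  0.1231]
```

View pics/w4k.png

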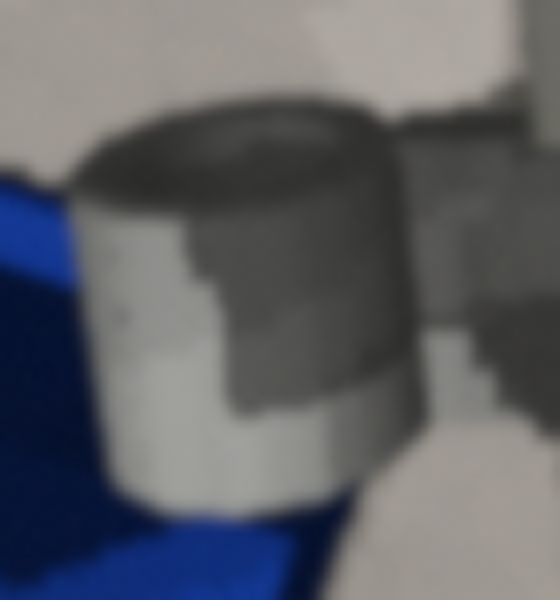

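Run:
```python
from h import *
np.set_printoptions(precision=4,suppress=True)
s=st();c=get_calibration("wrist");T=s["tool_pos"];z=T[2]
print(onz(c,(144.5,219.7),z-.039)-T, onz(c,(139.5,264.5),z-.026)-T)
```

```text
t3.25 tcp [576.  349.8 150.4] jawyaw 3.03 approach [-0.004  0.004 -1.   ] F [-1.2  0.9 -3.7] w 0.124
[-0.0731  0.0045 -0.039 ] [-0.0731 -0.0201 -0.026 ]
```

```bash
python3 -m handwheel '[1,2,-45,5,-4, 1,4,-55,0,-5, 1,4,-55,0,-5, 1,4,-55,0,-4, 1,2,-40,0,0]'; python3 -c "
from h import *
st()"
```

```text
time_s: 3.88
tool_pos: [0.584, 0.0948, 0.1371]
eef_rot: [0.092, 0.711, -0.094, 0.691]
force: [0.1, 0.5, -2.9]
width: 0.123
t3.88 tcp [584.   94.8 137.1] jawyaw -15.17 approach [-0.029  0.001 -1.   ] F [ 0.1  0.5 -2.9] w 0.123
```

```bash
python3 -m handwheel '[1,6,-20,12,0, 1,0,-3,0,0, 1,0,0,0,0,1,0,0,0,0]'
python3 - <<'E'
from h import *
s=st();cv2.imwrite("pics/w5.png",grab_frame("wrist")[:,:,::-1])
t=grab_frame("top");ct=get_calibration("top");x,y=map(int,proj(ct,s["tool_pos"]))
sd=grab_frame("side");cs=get_calibration("side");x2,y2=map(int,proj(cs,s["tool_pos"]))
cv2.imwrite("pics/s5.png",np.hstack([cv2.resize(im,None,fx=4,fy=4,interpolation=cv2.INTER_CUBIC)[:,:,::-1] for im in (t[y-40:y+60,x-50:x+50],sd[y2-20:y2+80,x2-40:x2+60])]))
st()
E
```

```text
time_s: 4.38
tool_pos: [0.5851, 0.0693, 0.1388]
eef_rot: [0.093, 0.717, -0.096, 0.684]
force: [0.5, 0.7, -3.2]
width: 0.127
t4.38 tcp [585.1  69.3 138.8] jawyaw -15.41 approach [-0.047  0.002 -0.999] F [ 0.5  0.7 -3.2] w 0.127
t4.53 tcp [585.4  69.2 139.5] jawyaw -15.40 approach [-0.046  0.002 -0.999] F [-0.8  0.5 -2. ] w 0.122
```

View pics/w5.png

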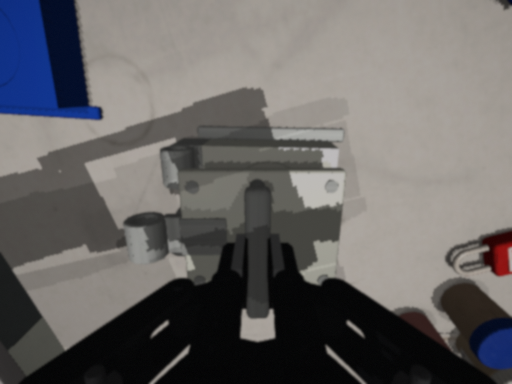

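View pics/s5.png

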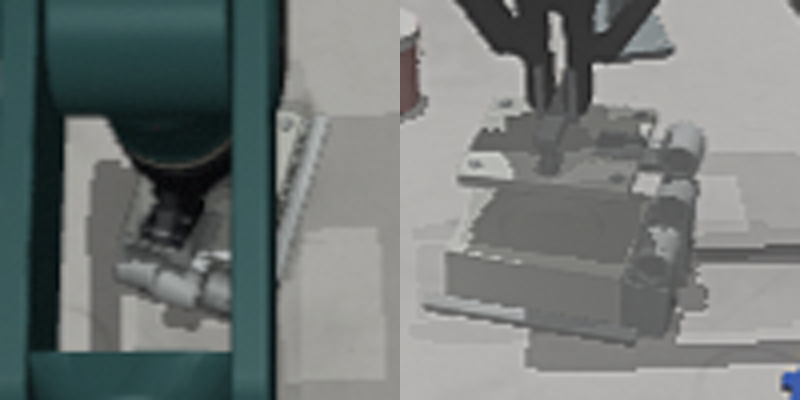

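```bash
python3 -m handwheel '[1,0,0,30,0, 1,0,0,0,0]';  python3 -c "
from h import *
st()"; python3 -m handwheel '[1,0,0,-15,0, 1,0,0,0,0]'; python3 -c "
from h import *
st()"; python3 -m handwheel '[1,0,0,0,0, 1,0,0,0,0]'; python3 -c "
from h import *
st()"
```

```text
time_s: 4.78
tool_pos: [0.5853, 0.0706, 0.1698]
eef_rot: [0.092, 0.717, -0.095, 0.685]
force: [0.2, 0.0, -2.4]
width: 0.121
t4.78 tcp [585.3  70.6 169.8] jawyaw -15.28 approach [-0.045  0.002 -0.999] F [ 0.2  0.  -2.4] w 0.121
time_s: 5.03
tool_pos: [0.584, 0.0712, 0.1511]
eef_rot: [0.092, 0.718, -0.095, 0.683]
force: [0.6, 0.2, -2.6]
width: 0.126
t5.03 tcp [584.   71.2 151.1] jawyaw -15.23 approach [-0.049  0.002 -0.999] F [ 0.6  0.2 -2.6] w 0.126
time_s: 5.28
tool_pos: [0.5831, 0.0711, 0.149]
eef_rot: [0.092, 0.719, -0.096, 0.682]
force: [-0.0, -0.3, -3.4]
width: 0.125
t5.28 tcp [583.1  71.1 149. ] jawyaw -15.24 approach [-0.053  0.002 -0.999] F [-0.  -0.3 -3.4] w 0.125
```

Run:
```python
from h import *
import pickle
s=st();c=get_calibration("wrist");im=grab_frame("wrist");pickle.dump((s,c,im),open("w6.pkl","wb"))
T=s["tool_pos"]
b=np.array([.590,.0685]);a=np.radians(-15.5);X=np.array([np.cos(a),np.sin(a)]);Y=np.array([-X[1],X[0]])
v=cv2.resize(im[100:300,110:360],None,fx=3.2,fy=3,interpolation=cv2.INTER_CUBIC)[:,:,::-1].copy()
def P(lx,ly,z): return proj(c,[*(b+X*lx+Y*ly),z])
def dot(p,col=(0,0,255)): cv2.circle(v,(int((p[0]-110)*3.2),int((p[1]-100)*3)),3,col,-1)
for q in [(-72,45,50),(-72,15,50),(-72,45,63),(-72,15,63),(55,45,40),(-55,45,40)]:
    p=P(q[0]/1e3,q[1]/1e3,q[2]/1e3);dot(p);print(q,p)
cv2.imwrite("pics/w6.png",v)
```

```text
t5.28 tcp [583.1  71.1 149. ] jawyaw -15.24 approach [-0.053  0.002 -0.999] F [-0.  -0.3 -3.4] w 0.125
(-72, 45, 50) [184.07750504 144.50222879]
(-72, 15, 50) [187.10172054 179.97615136]
(-72, 45, 63) [178.98662747 147.52855728]
(-72, 15, 63) [182.40824997 184.81797983]
(55, 45, 40) [340.44546814 144.27670862]
(-55, 45, 40) [207.63190089 142.6367616 ]
```

View pics/w6.png

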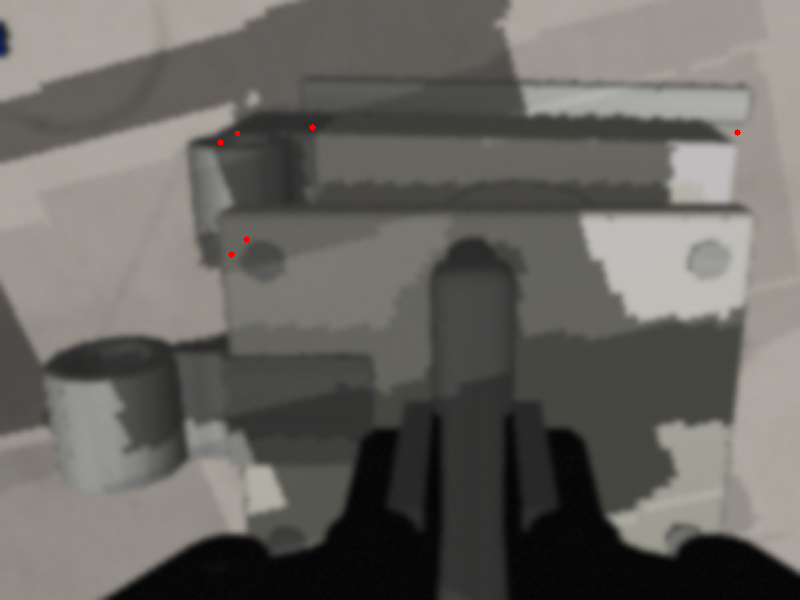

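```bash
python3 -m handwheel '[1,9,-2,-20,0]'; python3 -m handwheel '[1,3,0,0,0]'
python3 - <<'E'
from h import *
import pickle
s=st();c=get_calibration("wrist");im=grab_frame("wrist");pickle.dump((s,c,im),open("w7.pkl","wb"))
b=np.array([.5893,.0658]);a=np.radians(-15.5);X=np.array([np.cos(a),np.sin(a)]);Y=np.array([-X[1],X[0]])
v=cv2.resize(im[100:300,110:360],None,fx=3.2,fy=3,interpolation=cv2.INTER_CUBIC)[:,:,::-1].copy()
def P(lx,ly,z): return proj(c,[*(b+X*lx+Y*ly),z])
def dot(p,col=(0,0,255)): cv2.circle(v,(int((p[0]-110)*3.2),int((p[1]-100)*3)),3,col,-1)
for q in [(-72,45,50),(-72,15,50),(-72,45,63),(-72,15,63),(55,45,40),(-55,45,40)]:
    p=P(q[0]/1e3,q[1]/1e3,q[2]/1e3);dot(p)
cv2.imwrite("pics/w7.png",v)
st()
E
```

```text
time_s: 5.45
tool_pos: [0.5939, 0.0692, 0.131]
eef_rot: [0.092, 0.717, -0.095, 0.684]
force: [0.5, 0.0, -2.9]
width: 0.126
time_s: 5.58
tool_pos: [0.5958, 0.0688, 0.1275]
eef_rot: [0.092, 0.719, -0.096, 0.682]
force: [-0.3, 0.2, -3.9]
width: 0.131
t5.58 tcp [595.8  68.8 127.5] jawyaw -15.25 approach [-0.053  0.001 -0.999] F [-0.3  0.2 -3.9] w 0.131
t5.62 tcp [597.   68.9 129.1] jawyaw -15.24 approach [-0.049  0.002 -0.999] F [ 0.2 -0.4 -1.9] w 0.126
```

View pics/w7.png

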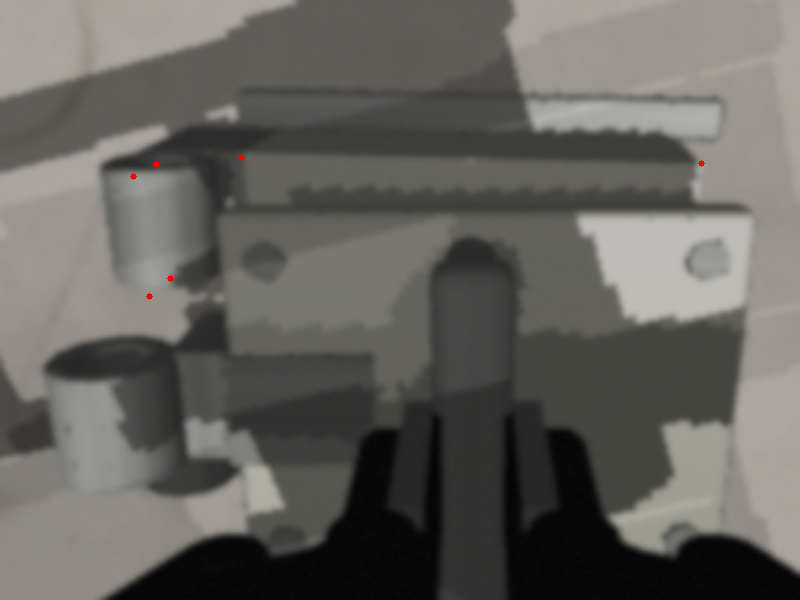

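```bash
python3 -m handwheel '[1,-4,2,-8,-0.8]'; python3 -m handwheel '[1,0,0,-10,0]'
python3 - <<'E'
from h import *
import pickle
s=st();c=get_calibration("wrist");im=grab_frame("wrist");pickle.dump((s,c,im),open("w8.pkl","wb"))
v=cv2.resize(im[100:300,110:360],None,fx=3.2,fy=3,interpolation=cv2.INTER_CUBIC)[:,:,::-1].copy()
cv2.imwrite("pics/w8.png",v)
sd=grab_frame("side");cs=get_calibration("side");x2,y2=map(int,proj(cs,s["tool_pos"]))
cv2.imwrite("pics/s8.png",cv2.resize(sd[y2-10:y2+70,x2-40:x2+60],None,fx=7,fy=7,interpolation=cv2.INTER_CUBIC)[:,:,::-1])
st()
E
```

```text
time_s: 5.75
tool_pos: [0.5941, 0.0709, 0.1219]
eef_rot: [0.098, 0.716, -0.1, 0.684]
force: [-0.6, -0.0, -2.3]
width: 0.126
time_s: 5.88
tool_pos: [0.5937, 0.0711, 0.1114]
eef_rot: [0.098, 0.716, -0.1, 0.684]
force: [1.1, -0.3, -2.6]
width: 0.123
t5.88 tcp [593.7  71.1 111.4] jawyaw -16.10 approach [-0.047  0.003 -0.999] F [ 1.1 -0.3 -2.6] w 0.123
t5.97 tcp [592.9  70.9 110.1] jawyaw -16.10 approach [-0.05   0.002 -0.999] F [ 0.3  0.4 -1.6] w 0.123
```

View pics/w8.png

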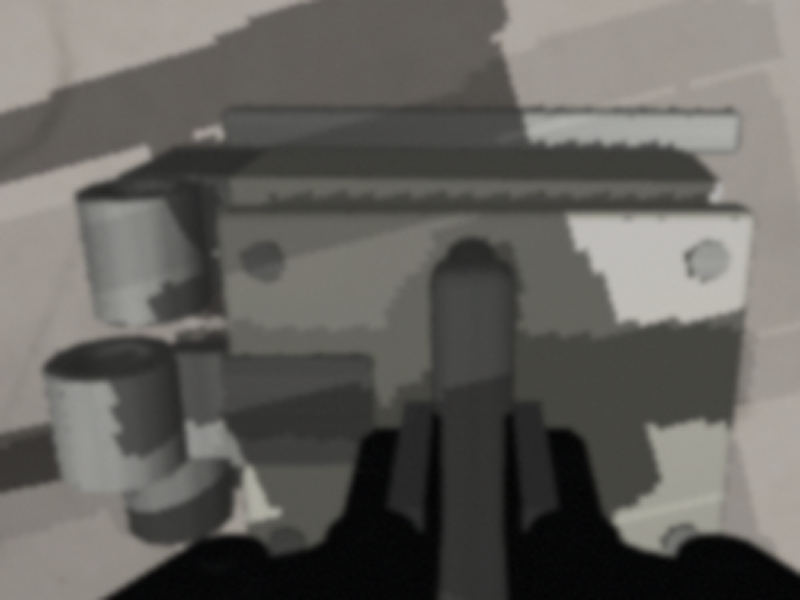

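View pics/s8.png

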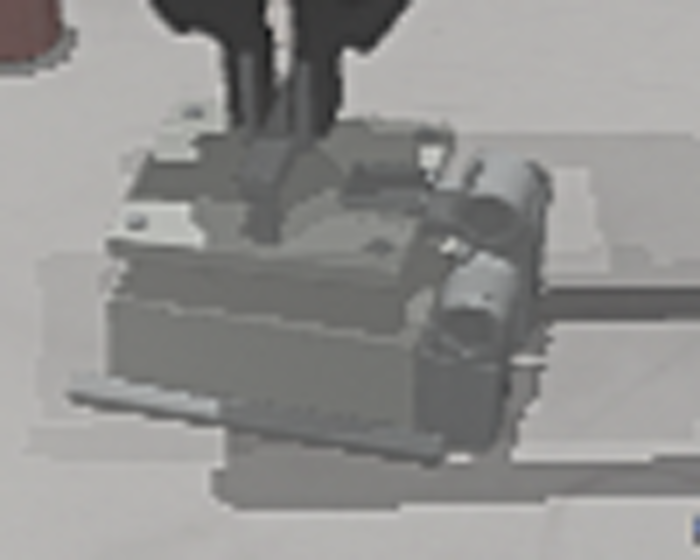

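Run:
```python
from h import *
np.set_printoptions(precision=1,suppress=True)
import pickle
s,c,im=pickle.load(open("w8.pkl","rb"))
a=np.radians(-16);X=np.array([np.cos(a),np.sin(a)]);Y=np.array([-X[1],X[0]])
def m(u,v,z):
    p=onz(c,(u/3.2+110,v/3+100),z)[:2];print(np.array([p@X,p@Y])*1e3)
print(s["tool_pos"][:2]@X*1e3,s["tool_pos"][:2]@Y*1e3)
z=s["tool_pos"][2]
print("base +y knuckle: outer crest, inner crest");m(130,194,.063);m(135,322,.063)
print("block top edge");m(235,180,.04);m(712,183,.04)
print("lid knuckle +y crest, -y crest");m(113,379,z-.0225);m(118,490,z-.0225)
print("-y base knuckle inner crest");m(175,487,.063)
```

```text
551.1459307212426 232.01428783293204
base +y knuckle: outer crest, inner crest
[480.4 272.9]
[477.5 243.2]
block top edge
[494.6 270.7]
[600.7 270.8]
lid knuckle +y crest, -y crest
[483.8 242.1]
[481.2 216.5]
-y base knuckle inner crest
[481.1 199.8]
```

```bash
python3 -m handwheel '[1,-2,-1,-9,0]'
python3 - <<'E'
from h import *
import pickle
s=st();c=get_calibration("wrist");im=grab_frame("wrist");pickle.dump((s,c,im),open("w9.pkl","wb"))
v=cv2.resize(im[120:290,110:240],None,fx=4,fy=4,interpolation=cv2.INTER_CUBIC)[:,:,::-1].copy()
sd=grab_frame("side");cs=get_calibration("side");x2,y2=map(int,proj(cs,s["tool_pos"]))
w=cv2.resize(sd[y2+5:y2+65,x2-10:x2+50],None,fx=4,fy=4,interpolation=cv2.INTER_CUBIC)[:,:,::-1]
w=cv2.copyMakeBorder(w,0,v.shape[0]-w.shape[0],0,0,cv2.BORDER_CONSTANT)
cv2.imwrite("pics/w9.png",np.hstack([v,w]))
st()
E
```

```text
time_s: 6.1
tool_pos: [0.5917, 0.0699, 0.1018]
eef_rot: [0.097, 0.717, -0.1, 0.683]
force: [-0.3, 0.7, -2.5]
width: 0.125
t6.10 tcp [591.7  69.9 101.8] jawyaw -16.09 approach [-0.047  0.002 -0.999] F [-0.3  0.7 -2.5] w 0.125
t6.20 tcp [589.7  69.8  99.4] jawyaw -16.11 approach [-0.053  0.002 -0.999] F [ 0.7 -0.3 -2.8] w 0.123
```

View pics/w9.png

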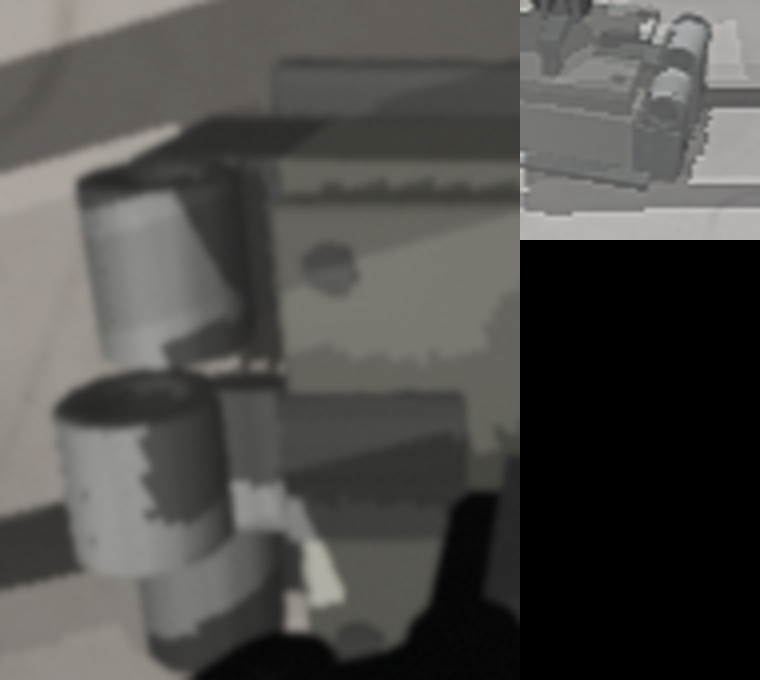

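```bash
python3 -m handwheel '[1,2,0,-6,0]'; python3 -m handwheel '[1,1,0,-4,0]'
python3 - <<'E'
from h import *
import pickle
s=st();c=get_calibration("wrist");im=grab_frame("wrist");pickle.dump((s,c,im),open("w10.pkl","wb"))
v=cv2.resize(im[120:290,110:240],None,fx=4,fy=4,interpolation=cv2.INTER_CUBIC)[:,:,::-1].copy()
sd=grab_frame("side");cs=get_calibration("side");x2,y2=map(int,proj(cs,s["tool_pos"]))
w=cv2.resize(sd[y2+5:y2+65,x2-10:x2+50],None,fx=4,fy=4,interpolation=cv2.INTER_CUBIC)[:,:,::-1]
w=cv2.copyMakeBorder(w,0,v.shape[0]-w.shape[0],0,0,cv2.BORDER_CONSTANT)
cv2.imwrite("pics/w10.png",np.hstack([v,w]))
st()
E
```

```text
time_s: 6.32
tool_pos: [0.5921, 0.0698, 0.0939]
eef_rot: [0.097, 0.718, -0.101, 0.682]
force: [1.0, 0.5, -2.7]
width: 0.122
time_s: 6.45
tool_pos: [0.593, 0.0696, 0.0911]
eef_rot: [0.097, 0.718, -0.101, 0.682]
force: [-5.2, -1.1, 10.0]
width: 0.125
t6.45 tcp [593.   69.6  91.1] jawyaw -16.11 approach [-0.052  0.002 -0.999] F [-5.2 -1.1 10. ] w 0.125
t6.55 tcp [593.7  69.8  91.8] jawyaw -16.10 approach [-0.05   0.002 -0.999] F [-1.9 -0.7  3.9] w 0.123
```

View pics/w10.png

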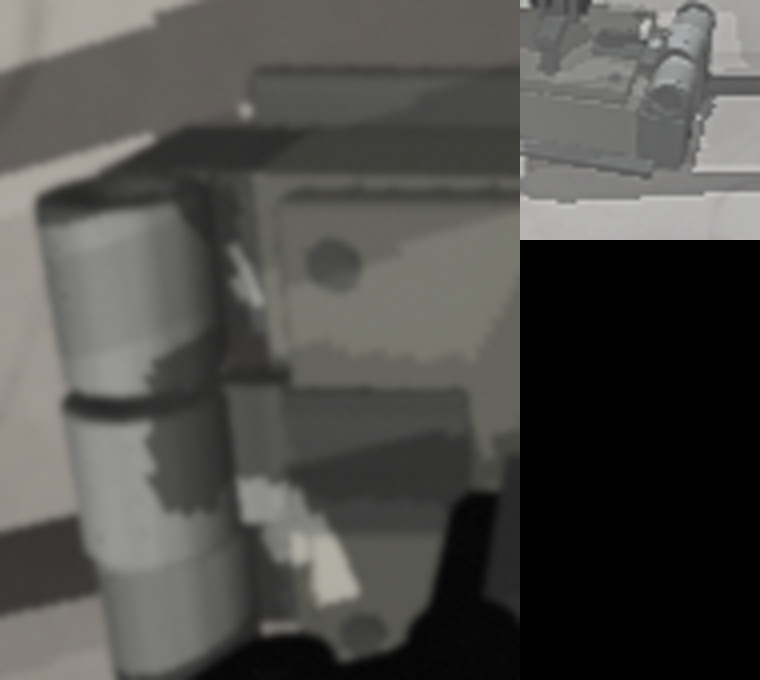

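```bash
python3 -m handwheel '[1,-1,0,-5,0, 1,0,0,-3,0]'; python3 -c "
from h import *
st()"
```

```text
time_s: 6.8
tool_pos: [0.5943, 0.0697, 0.0908]
eef_rot: [0.098, 0.715, -0.1, 0.685]
force: [-5.8, -0.2, 7.9]
width: 0.118
t6.80 tcp [594.3  69.7  90.8] jawyaw -16.09 approach [-0.044  0.002 -0.999] F [-5.8 -0.2  7.9] w 0.118
```

```bash
python3 -m handwheel '[0,0,0,0,0, -0.2,0,0,0,0, -0.2,0,0,5,0]'
python3 - <<'E'
from h import *
import pickle
s=st();c=get_calibration("wrist");im=grab_frame("wrist")
v=cv2.resize(im[120:290,110:240],None,fx=4,fy=4,interpolation=cv2.INTER_CUBIC)[:,:,::-1].copy()
sd=grab_frame("side");cs=get_calibration("side");x2,y2=map(int,proj(cs,s["tool_pos"]))
w=cv2.resize(sd[y2-10:y2+65,x2-40:x2+50],None,fx=3,fy=3,interpolation=cv2.INTER_CUBIC)[:,:,::-1]
w=cv2.copyMakeBorder(w,0,v.shape[0]-w.shape[0],0,0,cv2.BORDER_CONSTANT)
cv2.imwrite("pics/w11.png",np.hstack([v,w]))
E
```

```text
time_s: 7.18
tool_pos: [0.5958, 0.0698, 0.0977]
eef_rot: [0.098, 0.714, -0.1, 0.686]
force: [1.1, 0.6, -0.1]
width: 0.599
t7.17 tcp [595.8  69.8  97.7] jawyaw -16.09 approach [-0.039  0.003 -0.999] F [ 1.1  0.6 -0.1] w 0.599
```

View pics/w11.png

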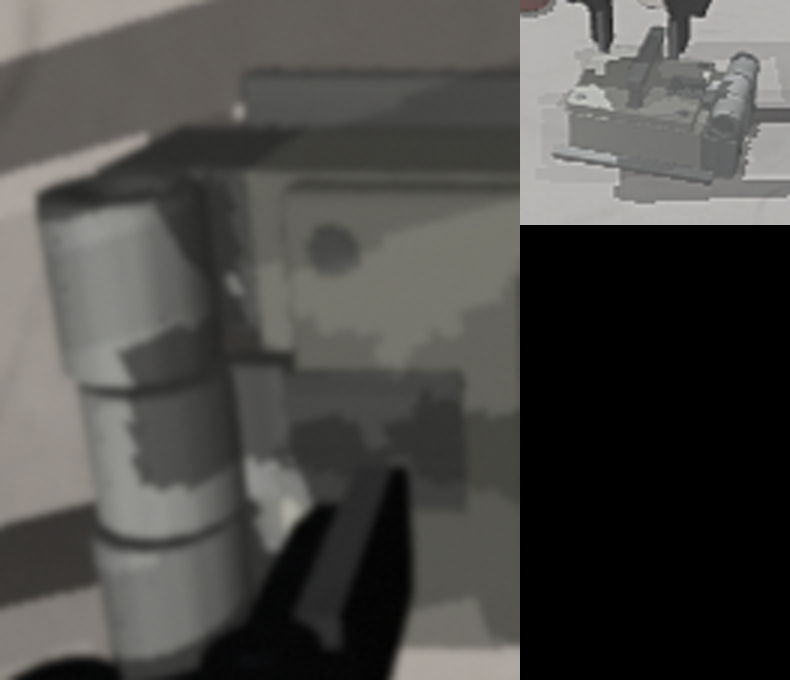

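```bash
python3 -m handwheel '[-0.5,0,0,50,0, -1,0,0,50,0, -1,-8,-40,10,5, -1,-10,-55,0,6, -1,-10,-55,0,6]'; python3 -c "
from h import *
st()"
```

```text
time_s: 7.9
tool_pos: [0.5677, -0.0801, 0.2109]
eef_rot: [-0.016, 0.72, 0.008, 0.694]
force: [0.9, 0.1, -0.1]
width: 0.998
t7.90 tcp [567.7 -80.1 210.9] jawyaw 1.92 approach [-0.036 -0.011 -0.999] F [ 0.9  0.1 -0.1] w 0.998
```

```bash
python3 -m handwheel '[-1,-8,-55,0,6, -1,-8,-55,0,5, -1,-5,-50,0,0, -1,0,-25,0,0]'
python3 - <<'E'
from h import *
s=st(); cv2.imwrite("pics/t12.png",grab_frame("top")[:,:,::-1]);c=get_calibration("wrist");cv2.imwrite("pics/w12.png",grab_frame("wrist")[:,:,::-1])
d=np.array([-.198,.98])
for sx in(0,38,102):print(sx,proj(c,[*(np.array([.5459,-.3277])+d*sx/1e3),.04]))
st()
E
```

```text
time_s: 8.4
tool_pos: [0.5446, -0.2729, 0.2109]
eef_rot: [-0.087, 0.714, 0.076, 0.69]
force: [0.4, 0.9, -0.4]
width: 0.999
t8.40 tcp [ 544.6 -272.9  210.9] jawyaw 13.20 approach [-0.032 -0.019 -0.999] F [ 0.4  0.9 -0.4] w 0.999
0 [254.32896805 216.46519802]
38 [255.1499709  185.33515598]
102 [256.69884261 126.60644217]
t8.50 tcp [ 544.7 -273.1  210.6] jawyaw 13.12 approach [-0.033 -0.019 -0.999] F [ 0.8  0.5 -0.5] w 1.002
```

View pics/w12.png

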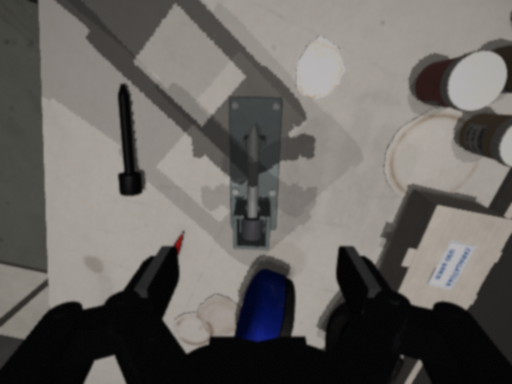

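```bash
python3 -m handwheel '[-1,-5,-15,-45,-1.7, -1,0,0,-50,0, -1,0,0,-15,0, -1,0,0,0,0]'
python3 - <<'E'
from h import *
s=st(); c=get_calibration("wrist");cv2.imwrite("pics/w13.png",grab_frame("wrist")[:,:,::-1])
d=np.array([-.198,.98])
for sx in(0,38,102):print(sx,proj(c,[*(np.array([.5459,-.3277])+d*sx/1e3),.04]))
st()
E
```

```text
time_s: 9.0
tool_pos: [0.5411, -0.2863, 0.1004]
eef_rot: [-0.076, 0.714, 0.065, 0.693]
force: [0.7, 0.3, 0.4]
width: 1.001
t9.00 tcp [ 541.1 -286.3  100.4] jawyaw 11.47 approach [-0.029 -0.019 -0.999] F [0.7 0.3 0.4] w 1.001
0 [255.95317531 265.88682149]
38 [255.85194729 221.25581996]
102 [255.64894791 131.75425584]
t9.05 tcp [ 541.5 -286.4  101.2] jawyaw 11.47 approach [-0.028 -0.019 -0.999] F [ 0.2  0.2 -0.7] w 1.003
```

View pics/w13.png

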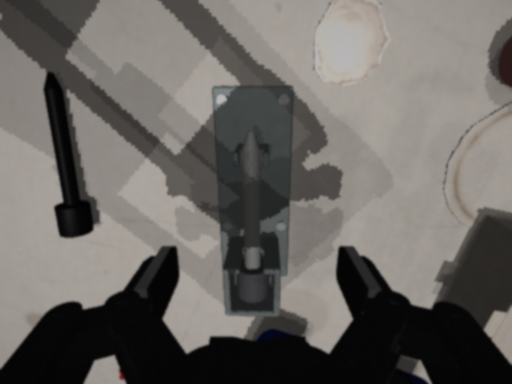

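Run:
```python
from h import *
c=get_calibration("wrist");d=np.array([-.198,.98]);u=np.array([.5459,-.3277])
im=cv2.imread("pics/w13.png");cv2.imwrite("pics/w13c.png",cv2.resize(im[110:330,200:310],None,fx=5,fy=3.5,interpolation=cv2.INTER_CUBIC)[:780])
for p,z in(((252,236),.056),((252,247),.046),((252,270),.046),((252,130),.04)):print(p,z,(onz(c,p,z)[:2]-u)@d*1e3)
```

```text
(252, 236) 0.056 33.951617424196016
(252, 247) 0.046 19.379126483554938
(252, 270) 0.046 -0.46427370951080627
(252, 130) 0.04 102.66001855812951
```

View pics/w13c.png

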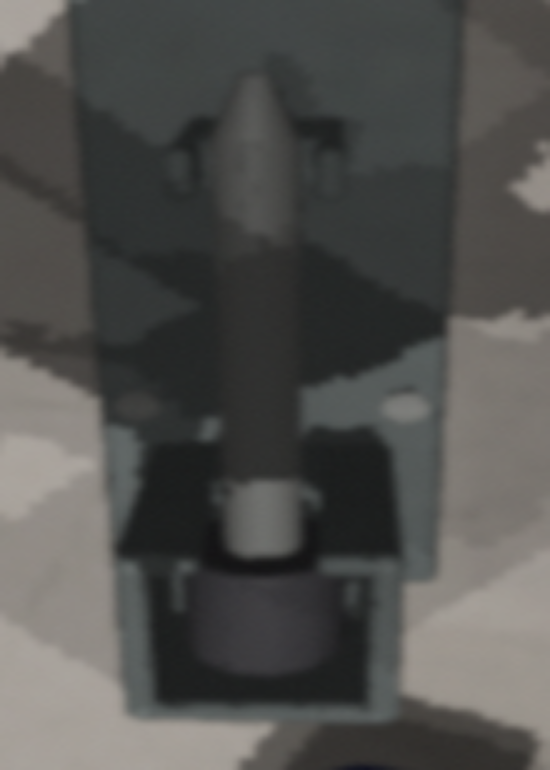

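```bash
python3 -m handwheel '[-1,-3,-11,-30,0, -0.5,0,0,-20,0, -0.3,0,0,0,0]'; python3 -c "
from h import *
st()
cv2.imwrite('pics/w14.png',grab_frame('wrist')[:,:,::-1])"
```

```text
time_s: 9.43
tool_pos: [0.5436, -0.2991, 0.0593]
eef_rot: [-0.081, 0.71, 0.062, 0.697]
force: [0.1, 0.0, 1.1]
width: 0.652
t9.43 tcp [ 543.6 -299.1   59.3] jawyaw 11.59 approach [-0.015 -0.028 -1.   ] F [0.1 0.  1.1] w 0.652
```

View pics/w14.png

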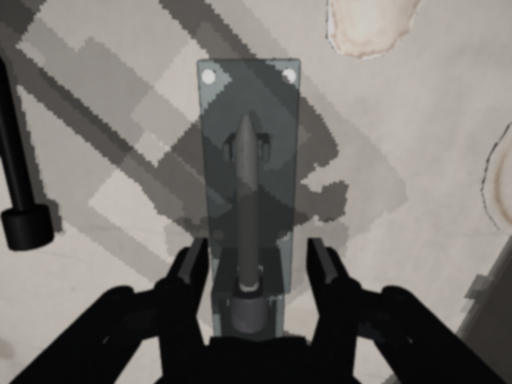

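```bash
python3 -m handwheel '[-0.3,-5,1,-17,0, -0.3,-1,0,-2,0]'; python3 -c "
from h import *
st()
cv2.imwrite('pics/w15.png',grab_frame('wrist')[:,:,::-1])"
```

```text
time_s: 9.72
tool_pos: [0.5399, -0.2993, 0.0442]
eef_rot: [-0.083, 0.707, 0.061, 0.699]
force: [0.8, -0.4, 0.4]
width: 0.655
t9.72 tcp [ 539.9 -299.3   44.2] jawyaw 11.63 approach [-0.008 -0.032 -0.999] F [ 0.8 -0.4  0.4] w 0.655
```

View pics/w15.png

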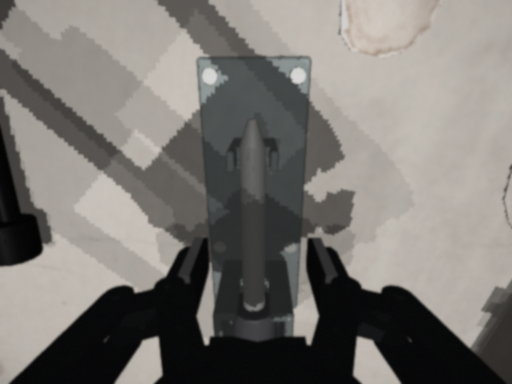

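```bash
python3 -m handwheel '[-0.3,-3,0,-4,0, 0.6,0,0,0,0, 1,0,0,0,0, 1,0,0,0,0, 1,0,0,0,0]' 80; python3 -c "
from h import *
st()"
```

```text
time_s: 10.4
tool_pos: [0.5379, -0.3002, 0.0421]
eef_rot: [-0.084, 0.706, 0.06, 0.701]
force: [-0.0, -0.3, -0.8]
width: 0.113
t10.40 tcp [ 537.9 -300.2   42.1] jawyaw 11.62 approach [-0.004 -0.035 -0.999] F [-0.  -0.3 -0.8] w 0.113
```

```bash
python3 -m handwheel '[1,0,0,25,0, 1,0,0,40,0, 1,0,0,50,0, 1,0,0,0,0]' 100
python3 - <<'E'
from h import *
import pickle
s=st();c=get_calibration("wrist");im=grab_frame("wrist");pickle.dump((s,c,im),open("w16.pkl","wb"))
cv2.imwrite('pics/w16.png',im[:,:,::-1])
sd=grab_frame("side");cs=get_calibration("side");x2,y2=map(int,proj(cs,s["tool_pos"]))
cv2.imwrite('pics/s16.png',cv2.resize(sd[y2-30:y2+50,x2-50:x2+50],None,fx=6,fy=6,interpolation=cv2.INTER_CUBIC)[:,:,::-1])
E
```

```text
time_s: 10.9
tool_pos: [0.5366, -0.2992, 0.1582]
eef_rot: [-0.083, 0.707, 0.061, 0.7]
force: [1.0, -0.8, -0.3]
width: 0.104
t10.90 tcp [ 536.6 -299.2  158.2] jawyaw 11.63 approach [-0.008 -0.032 -0.999] F [ 1.  -0.8 -0.3] w 0.104
```

View pics/w16.png

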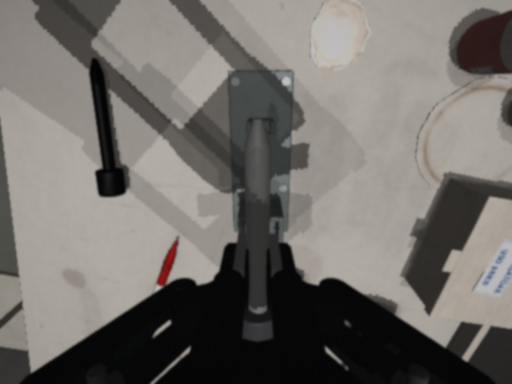

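View pics/s16.png

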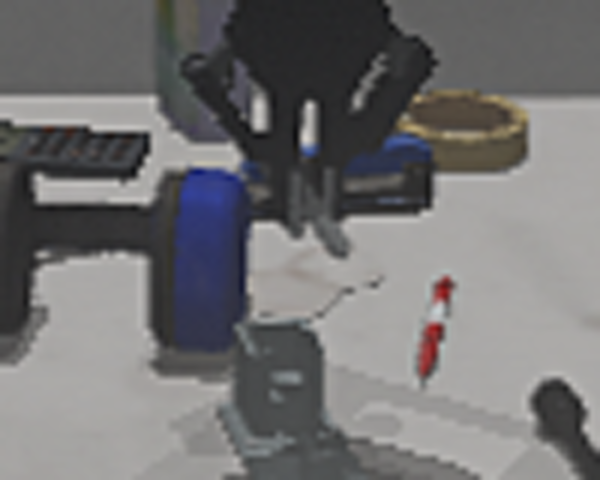

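```bash
python3 -m handwheel '[1,-10,35,0,-5, 1,-14,50,2,-7, 1,-14,50,2,-8, 1,-10,40,0,-7, 1,0,0,0,0]'
python3 - <<'E'
from h import *
import pickle
s=st();c=get_calibration("wrist");im=grab_frame("wrist");cv2.imwrite('pics/w17.png',im[:,:,::-1])
sd=grab_frame("side");cs=get_calibration("side");x2,y2=map(int,proj(cs,s["tool_pos"]));print(x2,y2)
cv2.imwrite('pics/s17.png',cv2.resize(sd[y2-40:y2+60,x2-50:x2+50],None,fx=6,fy=6,interpolation=cv2.INTER_CUBIC)[:,:,::-1])
t=grab_frame("top");cv2.imwrite('pics/t17.png',t[:,:,::-1]);cv2.imwrite('pics/t17c.png',cv2.resize(t[155:255,195:295],None,fx=6,fy=6,interpolation=cv2.INTER_CUBIC)[:,:,::-1])
pickle.dump((st(),c,cs),open("w17.pkl","wb"))
E
```

```text
time_s: 11.62
tool_pos: [0.4785, -0.1161, 0.1437]
eef_rot: [0.097, 0.715, -0.104, 0.684]
force: [-0.2, -1.5, -1.0]
width: 0.101
t11.62 tcp [ 478.5 -116.1  143.7] jawyaw -16.36 approach [-0.044 -0.003 -0.999] F [-0.2 -1.5 -1. ] w 0.101
288 146
t11.78 tcp [ 479.9 -119.1  144.6] jawyaw -16.51 approach [-0.042 -0.005 -0.999] F [ 0.1 -0.9 -0.3] w 0.107
```

View pics/w17.png

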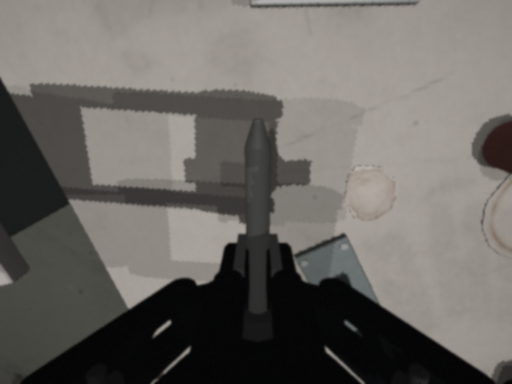

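View pics/s17.png

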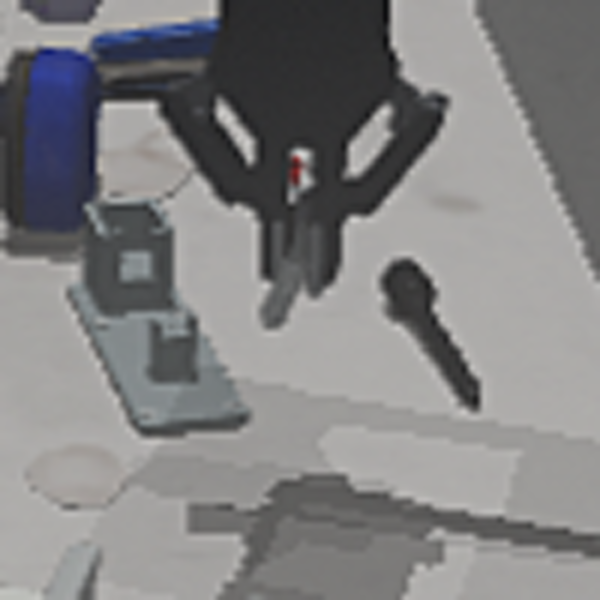

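View pics/t17c.png

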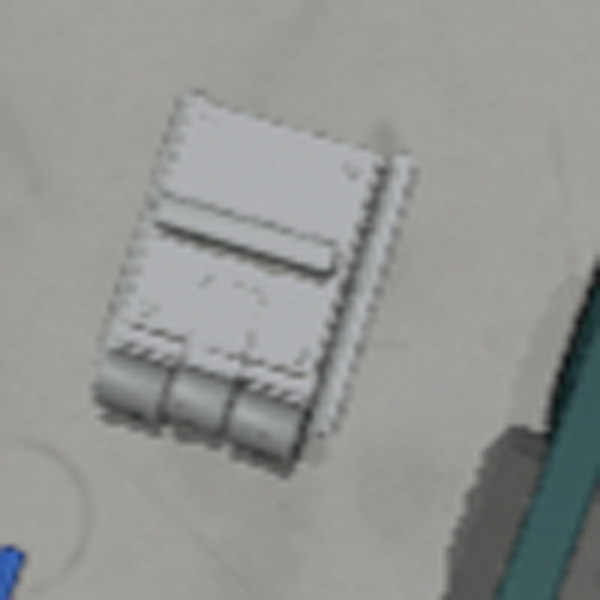

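Run:
```python
from h import *
np.set_printoptions(precision=1,suppress=True)
c=get_calibration("top")
def w(x,y,z): return onz(c,(195+(x+.5)/6-.5,155+(y+.5)/6-.5),z)*1e3
def ang(a,b): d=a-b; return np.degrees(np.arctan2(-d[0],d[1]))
l=w(102,382,.05);r=w(300,437,.05);print("hinge ends",l,r,np.linalg.norm(l-r),ang(l,r),"mid",(l+r)/2)
for a,b,z,n in [((105,352),(310,405),.06,"up"),((100,412),(290,470),.045,"low"),((165,197),(340,247),.08,"barU"),((160,228),(335,275),.068,"barL"),((190,95),(385,160),.05,"plateU"),((120,325),(315,378),.05,"plateL"),((190,95),(115,335),.05,'left')]:
    print(n,ang(w(*a,z),w(*b,z)))
g1=w(170,403,.05);g2=w(233,420,.05);print("gaps",g1,g2,(g1+g2)/2)
# triangulate tip: wrist (259,121) , side
import pickle
s,cw,cs=pickle.load(open("w17.pkl","rb"))
T=s["tool_pos"]
sp=(288-50+(270+.5)/6-.5,146-40+(318+.5)/6-.5)
for p in [(258,119)]:
    X,e=two(cw,p,cs,sp);print("tip",X*1e3,e*1e3,"rel",(X-T)*1e3)
print(T*1e3, onz(cw,(258,119),T[2]-.002)*1e3-T*1e3, onz(cw,(258,320),T[2]-.002)*1e3-T*1e3)
```

```text
hinge ends [530.5 130.6  50. ] [507.6  43.6  50. ] 89.92829441622862 -14.72106130600046 mid [519.   87.1  50. ]
up -13.743074783210794
low -16.113760739065743
barU -15.41655048953913
barL -14.46099691115845
plateU -18.068263254683313
plateL -14.488045843405347
left -105.66131881841797
gaps [521.7 100.6  50. ] [514.6  73.   50. ] [518.1  86.8  50. ]
tip [500.  -45.4 144.6] 1.1773010821887346 rel [20.1 73.7 -0. ]
[ 479.9 -119.1  144.6] [19.4 73.6 -2. ] [-11.6 -32.   -2. ]
```

```bash
python3 -m handwheel '[1,1,20,-30,1, 1,1,25,-40,0, 1,0,15,-10,0, 1,0,0,0,0]'
python3 - <<'E'
from h import *
import pickle
s=st();c=get_calibration("wrist");im=grab_frame("wrist");cv2.imwrite('pics/w18.png',im[:,:,::-1])
sd=grab_frame("side");cs=get_calibration("side");x2,y2=map(int,proj(cs,s["tool_pos"]));print(x2,y2)
cv2.imwrite('pics/s18.png',cv2.resize(sd[y2-30:y2+70,x2-50:x2+50],None,fx=6,fy=6,interpolation=cv2.INTER_CUBIC)[:,:,::-1])
pickle.dump((st(),c,cs),open("w18.pkl","wb"))
E
```

```text
time_s: 12.28
tool_pos: [0.4839, -0.0628, 0.0629]
eef_rot: [0.092, 0.714, -0.102, 0.686]
force: [0.2, -0.6, -0.5]
width: 0.104
t12.28 tcp [483.9 -62.8  62.9] jawyaw -15.77 approach [-0.041 -0.009 -0.999] F [ 0.2 -0.6 -0.5] w 0.104
286 182
t12.38 tcp [484.6 -63.7  64.2] jawyaw -15.83 approach [-0.038 -0.01  -0.999] F [ 0.5  0.3 -1. ] w 0.105
```

View pics/w18.png

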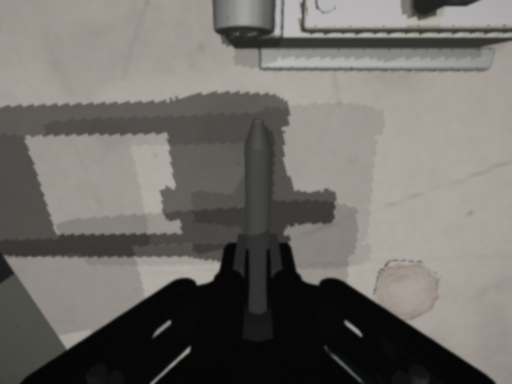

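View pics/s18.png

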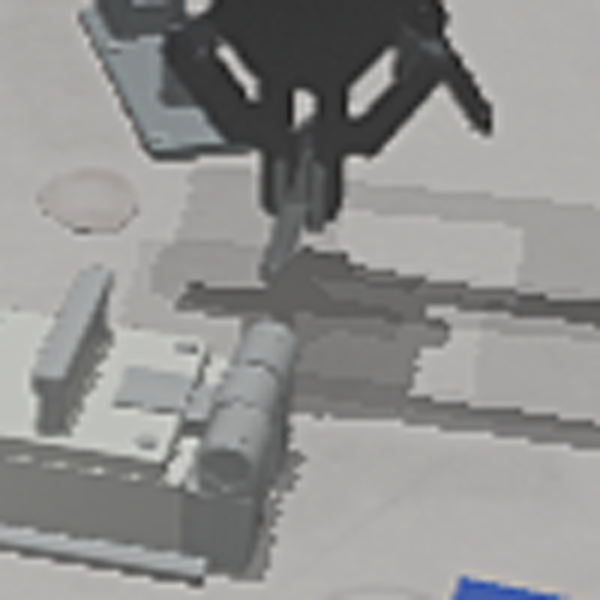

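```bash
python3 - <<'E'
from h import *
import pickle
np.set_printoptions(precision=1,suppress=True)
im=cv2.imread("pics/w18.png");g=cv2.cvtColor(im,6).astype(int)
for r in (5,12,20,26): print(r,g[r,205:285:1][::2])
for r in (135,170,200,225): print(r,g[r,238:280][::2])
E
python3 -c "
import cv2
im=cv2.imread('pics/w18.png');cv2.imwrite('pics/w18c.png',cv2.resize(im[0:150,190:330],None,fx=5,fy=4,interpolation=2))"
```

```text
5 [152 154 154 142  89  83  97 105 110 115 119 118 130 133 136 142 148 153
 155 158 159 156 152 144 140 137 132 123 115 106  99  97  90  78  65 112
 167 174 136 119]
12 [152 153 154 149  98  82  97 106 112 116 120 125 131 135 137 142 149 153
 156 159 160 157 152 146 140 137 131 123 113 104  98  96  89  77  70 140
 175 172 123 122]
20 [154 154 152 148 108  83  97 106 112 116 121 122 129 135 138 143 149 155
 158 160 161 157 152 145 140 137 132 122 114 103  97  95  87  76  67 133
 179 173 129 135]
26 [152 153 151 149 115  83  93 100 102 102  99  94  89  87  85  80  82  81
  83  84  82  84  88  90  95  98  96  95  96  93  92  91  85  73  69 139
 173 169 103 138]
135 [76 76 75 75 73 59 60 65 72 78 78 74 66 61 54 53 55 60 74 78 78]
170 [93 92 92 80 58 62 65 67 70 71 71 69 67 64 61 56 51 57 74 79 80]
200 [81 79 80 72 57 60 64 67 68 69 69 68 66 63 59 55 55 59 62 68 73]
225 [61 60 59 58 55 58 63 67 68 69 69 67 66 63 59 54 55 58 58 58 58]
```

View pics/w18c.png

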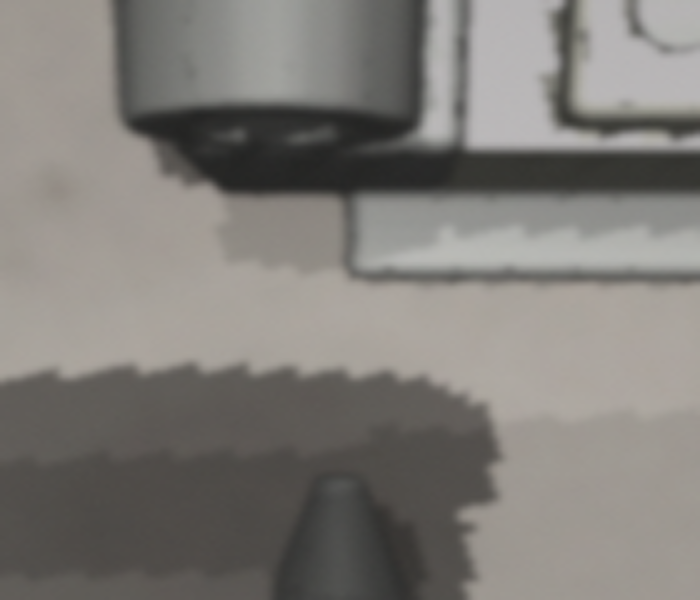

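Run:
```python
from h import *
import pickle
np.set_printoptions(precision=1,suppress=True)
s,c,cs=pickle.load(open("w18.pkl","rb"));T=s["tool_pos"];z=T[2]-.002
# calib c from before frame; TCP z at that moment 62.9
z=.0609
a=np.radians(-15.4);X=np.array([np.cos(a),np.sin(a)]);Y=np.array([-X[1],X[0]])
def m(n,p,z):
    w=onz(c,p,z)[:2]*1e3;print(n,w,"XY",w@X,w@Y)
m("kn r5",(243.7,5),.05);m("kn r20",(243.7,20),.05);m("kn face crest",(243,25.5),.063)
m("pin tip",(258,119),z);m("pin170",(258,170),z);m("pin225",(258.2,225),z)
q=np.array([483.9,-62.8]);print("tcp",q@X,q@Y);h=np.array([519,87]);print("topcam hinge",h@X,h@Y-45)
sp=(286-50+(272.5)/6-.5,182-30+(272)/6-.5)
Xt,e=two(c,(258,119),cs,sp);print("tip3d",Xt*1e3,e*1e3)
```

```text
kn r5 [510.1  52.7] XY 477.73798093665306 186.27208676893227
kn r20 [508.5  47.6] XY 477.60661709732636 180.8816986166599
kn face crest [508.  43.] XY 478.30419605501123 176.3801392763782
pin tip [503.9   7.9] XY 483.7276843902706 141.45051928735046
pin170 [497.7 -14. ] XY 483.5753589819524 118.6763553060637
pin225 [490.2 -41.1] XY 483.4860068369882 90.53985890049687
tcp 483.20269028705746 67.95741386596467
topcam hinge 477.26213257615075 176.69992514402134
tip3d [504.8   7.9  61.2] 1.7699900358821918
```

```bash
python3 -m handwheel '[1,-5,2,-10,0.3, 1,0,0,0,0]'; python3 -c "
from h import *
s=st();T=s['tool_pos']*1e3;a=np.radians(-15.4);print('X',T[0]*np.cos(a)+T[1]*np.sin(a),'Y',-T[0]*np.sin(a)+T[1]*np.cos(a))"
```

```text
time_s: 12.62
tool_pos: [0.4809, -0.0632, 0.0558]
eef_rot: [0.09, 0.712, -0.101, 0.689]
force: [-0.0, 0.0, 0.2]
width: 0.103
t12.62 tcp [480.9 -63.2  55.8] jawyaw -15.59 approach [-0.034 -0.011 -0.999] F [-0.   0.   0.2] w 0.103
X 480.42819541447994 Y 66.81073231350366
```

```bash
python3 -m handwheel '[1,3,25,-4,0, 1,0,0,0,0]'
cat >> h.py <<'E'
def xy():
    s=st();T=s['tool_pos']*1e3;a=np.radians(-15.4);print('X %.1f Y %.1f'%(T[0]*np.cos(a)+T[1]*np.sin(a),-T[0]*np.sin(a)+T[1]*np.cos(a)));return s
E
python3 - <<'E'
from h import *
import pickle
s=xy();c=get_calibration("wrist");im=grab_frame("wrist");cv2.imwrite('pics/w19.png',cv2.resize(im[0:240,180:330],None,fx=5,fy=2.5,interpolation=2)[:,:,::-1])
sd=grab_frame("side");cs=get_calibration("side");x2,y2=map(int,proj(cs,s["tool_pos"]));print(x2,y2)
cv2.imwrite('pics/s19.png',cv2.resize(sd[y2-10:y2+60,x2-40:x2+40],None,fx=8,fy=8,interpolation=cv2.INTER_CUBIC)[:,:,::-1])
pickle.dump((xy(),c,cs,im),open("w19.pkl","wb"))
E
```

```text
time_s: 12.88
tool_pos: [0.4849, -0.0389, 0.0531]
eef_rot: [0.091, 0.711, -0.102, 0.69]
force: [-0.3, -0.6, -1.4]
width: 0.102
t12.88 tcp [484.9 -38.9  53.1] jawyaw -15.69 approach [-0.031 -0.012 -0.999] F [-0.3 -0.6 -1.4] w 0.102
X 477.8 Y 91.2
286 189
t12.97 tcp [485.3 -40.   53.6] jawyaw -15.75 approach [-0.03  -0.013 -0.999] F [-0.3  0.8  0.5] w 0.101
X 478.5 Y 90.3
```

View pics/w19.png

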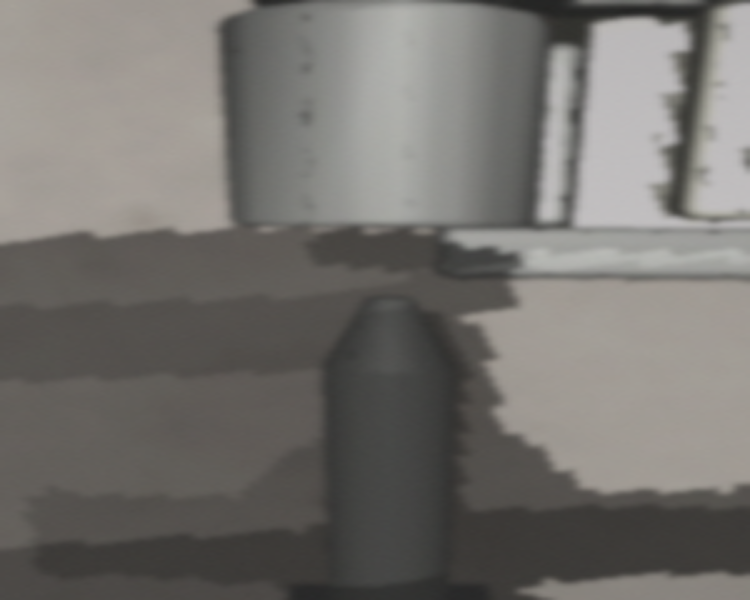

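View pics/s19.png

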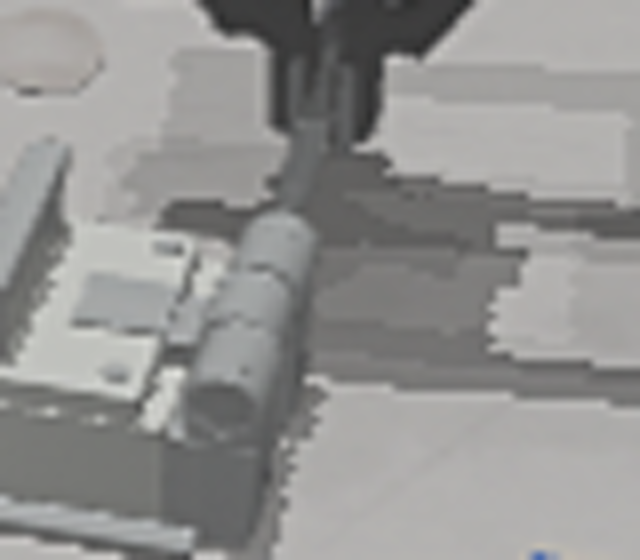

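```bash
python3 -m handwheel '[1,2,10,-2,0, 1,2.5,9.6,-0.5,0]'; python3 -c "
from h import *
xy()"
```

```text
time_s: 13.22
tool_pos: [0.4903, -0.0209, 0.0516]
eef_rot: [0.091, 0.71, -0.104, 0.691]
force: [0.7, 0.0, -1.1]
width: 0.1
t13.22 tcp [490.3 -20.9  51.6] jawyaw -15.89 approach [-0.029 -0.014 -0.999] F [ 0.7  0.  -1.1] w 0.100
X 478.3 Y 110.1
```

```bash
python3 -m handwheel '[1,1.8,10,0,0.4, 1,2.5,9.6,0,0]'; python3 -c "
from h import *
xy()"
```

```text
time_s: 13.48
tool_pos: [0.495, 0.0001, 0.0516]
eef_rot: [0.089, 0.71, -0.101, 0.691]
force: [-0.5, -0.2, -0.9]
width: 0.106
t13.47 tcp [4.95e+02 1.00e-01 5.16e+01] jawyaw -15.46 approach [-0.028 -0.014 -0.999] F [-0.5 -0.2 -0.9] w 0.106
X 477.2 Y 131.6
```

```bash
python3 -m handwheel '[1,2.7,8,0,0]'; python3 -c "
from h import *
xy()"; python3 -m handwheel '[1,2.7,9,0,0]'
python3 - <<'E'
from h import *
s=xy();im=grab_frame("wrist");cv2.imwrite('pics/w20.png',cv2.resize(im[0:240,180:330],None,fx=5,fy=2.5,interpolation=2)[:,:,::-1])
E
```

```text
time_s: 13.6
tool_pos: [0.4979, 0.009, 0.0516]
eef_rot: [0.089, 0.71, -0.101, 0.691]
force: [0.6, 0.0, -1.1]
width: 0.102
t13.60 tcp [497.9   9.   51.6] jawyaw -15.43 approach [-0.028 -0.014 -0.999] F [ 0.6  0.  -1.1] w 0.102
X 477.6 Y 140.9
time_s: 13.72
tool_pos: [0.5009, 0.0186, 0.0516]
eef_rot: [0.088, 0.71, -0.101, 0.691]
force: [0.5, -0.4, -1.3]
width: 0.105
t13.72 tcp [500.9  18.6  51.6] jawyaw -15.42 approach [-0.028 -0.014 -0.999] F [ 0.5 -0.4 -1.3] w 0.105
X 477.9 Y 150.9
```

View pics/w20.png

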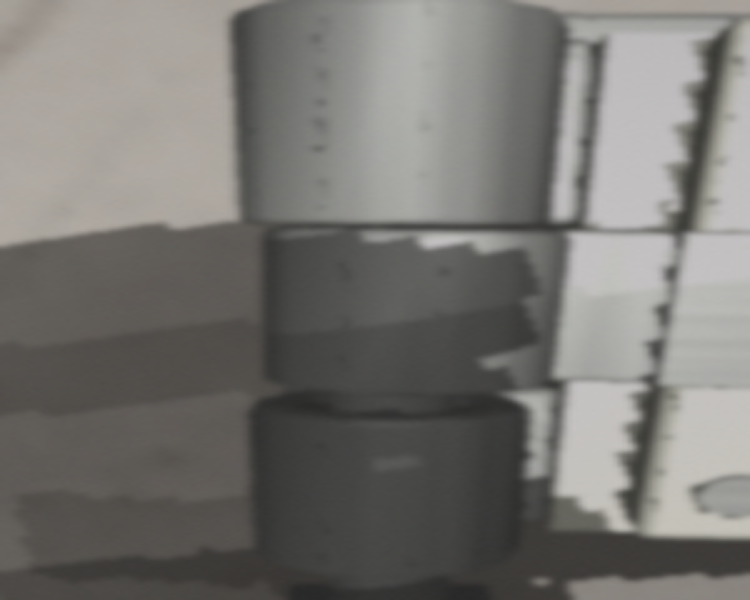

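```bash
python3 -m handwheel '[1,2.3,6,0,0]'; python3 -c "
from h import *
xy()"; python3 -m handwheel '[1,2,6,0,0]'
python3 - <<'E'
from h import *
s=xy();im=grab_frame("wrist");cv2.imwrite('pics/w21.png',cv2.resize(im[0:300,180:330],None,fx=5,fy=2,interpolation=2)[:,:,::-1])
sd=grab_frame("side");cs=get_calibration("side");x2,y2=map(int,proj(cs,s["tool_pos"]));print(x2,y2)
cv2.imwrite('pics/s21.png',cv2.resize(sd[y2-20:y2+50,x2-40:x2+40],None,fx=8,fy=8,interpolation=cv2.INTER_CUBIC)[:,:,::-1])
E
```

```text
time_s: 13.9
tool_pos: [0.5037, 0.026, 0.0516]
eef_rot: [0.089, 0.71, -0.1, 0.692]
force: [-0.9, -0.3, -0.2]
width: 0.101
t13.90 tcp [503.7  26.   51.6] jawyaw -15.38 approach [-0.028 -0.013 -1.   ] F [-0.9 -0.3 -0.2] w 0.101
X 478.7 Y 158.8
time_s: 14.02
tool_pos: [0.5058, 0.0324, 0.0516]
eef_rot: [0.089, 0.71, -0.1, 0.692]
force: [0.3, -0.0, -0.7]
width: 0.099
t14.03 tcp [505.8  32.4  51.6] jawyaw -15.39 approach [-0.028 -0.013 -1.   ] F [ 0.3 -0.  -0.7] w 0.099
X 479.0 Y 165.6
281 205
```

View pics/w21.png

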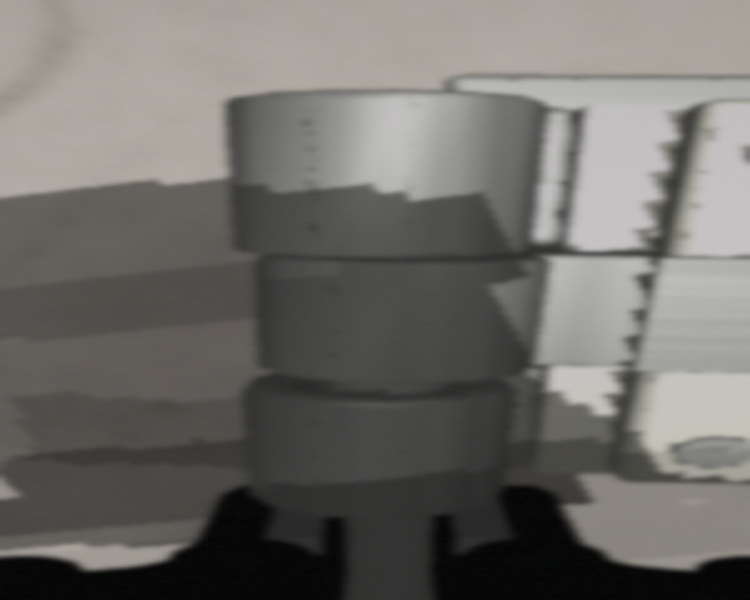

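View pics/s21.png

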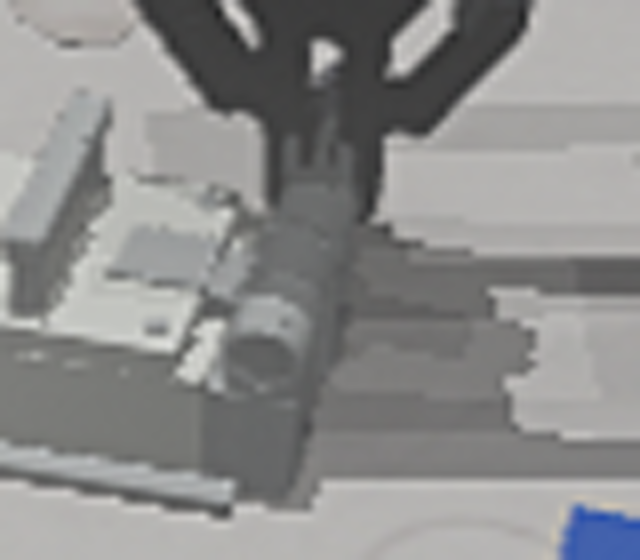

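```bash
python3 -m handwheel '[0.3,0,0,0,0, 0,0,0,0,0, 0,0,0,0,0]' 60
python3 - <<'E'
from h import *
s=xy();im=grab_frame("wrist");cv2.imwrite('pics/w22.png',cv2.resize(im[60:360,150:360],None,fx=3.5,fy=2,interpolation=2)[:,:,::-1])
sd=grab_frame("side");cs=get_calibration("side");x2,y2=map(int,proj(cs,s["tool_pos"]));print(x2,y2)
cv2.imwrite('pics/s22.png',cv2.resize(sd[y2-20:y2+50,x2-40:x2+40],None,fx=8,fy=8,interpolation=cv2.INTER_CUBIC)[:,:,::-1])
E
```

```text
time_s: 14.5
tool_pos: [0.5061, 0.0322, 0.052]
eef_rot: [0.089, 0.709, -0.1, 0.692]
force: [-0.2, -0.0, 0.1]
width: 0.5
t14.50 tcp [506.1  32.2  52. ] jawyaw -15.38 approach [-0.027 -0.013 -1.   ] F [-0.2 -0.   0.1] w 0.500
X 479.3 Y 165.4
281 205
```

View pics/w22.png

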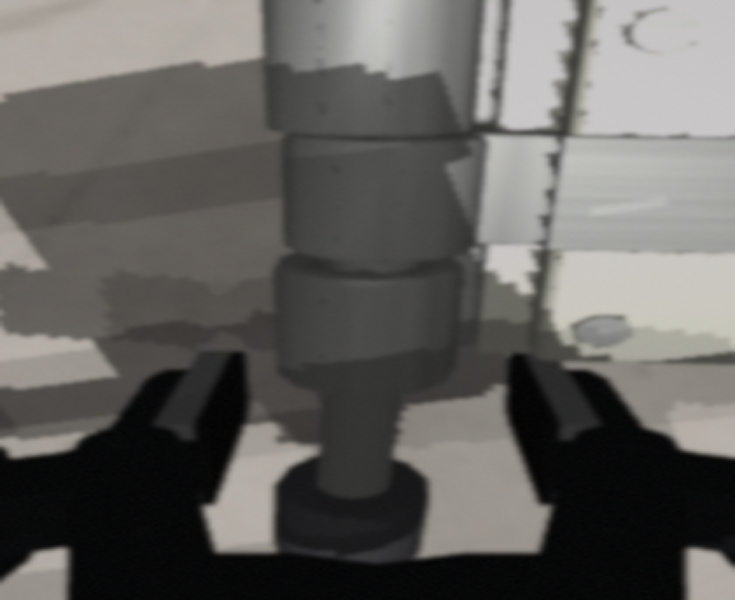

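View pics/s22.png

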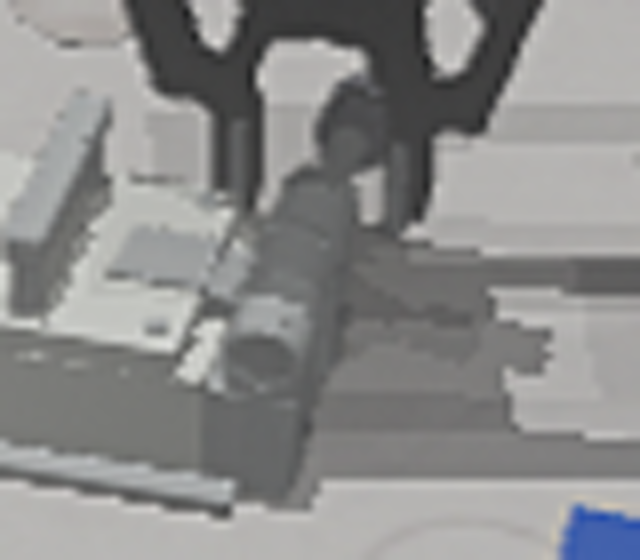

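```bash
python3 -m handwheel '[0,-5,-14,0,0, 0,-5,-15,0,0, 0,-5,-14,0,0, 0,0,0,0,0]'
python3 - <<'E'
from h import *
s=xy();im=grab_frame("wrist");cv2.imwrite('pics/w23.png',cv2.resize(im[60:360,150:360],None,fx=3.5,fy=2,interpolation=2)[:,:,::-1])
sd=grab_frame("side");cs=get_calibration("side");x2,y2=map(int,proj(cs,s["tool_pos"]));print(x2,y2)
cv2.imwrite('pics/s23.png',cv2.resize(sd[y2-20:y2+50,x2-40:x2+40],None,fx=8,fy=8,interpolation=cv2.INTER_CUBIC)[:,:,::-1])
E
```

```text
time_s: 15.1
tool_pos: [0.4895, -0.0147, 0.052]
eef_rot: [0.089, 0.709, -0.101, 0.692]
force: [-0.7, -0.0, 0.7]
width: 0.501
t15.10 tcp [489.5 -14.7  52. ] jawyaw -15.44 approach [-0.027 -0.014 -1.   ] F [-0.7 -0.   0.7] w 0.501
X 475.8 Y 115.8
286 195
```

View pics/w23.png

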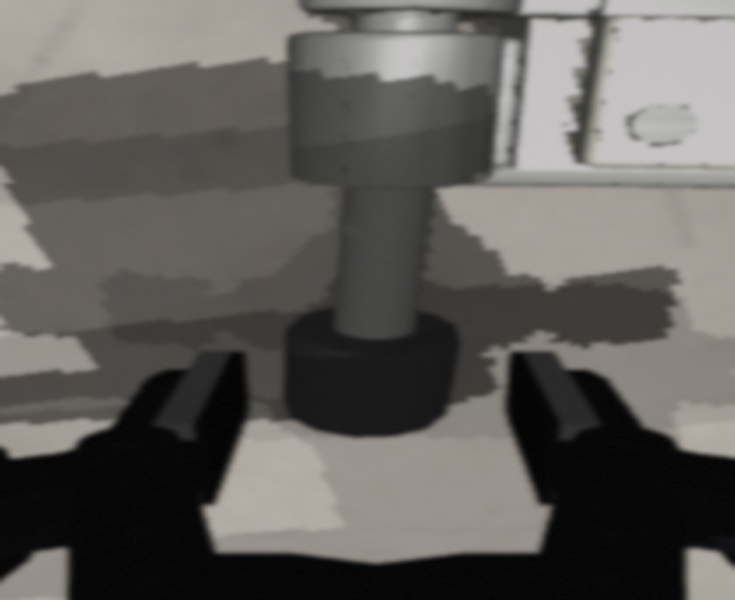

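View pics/s23.png

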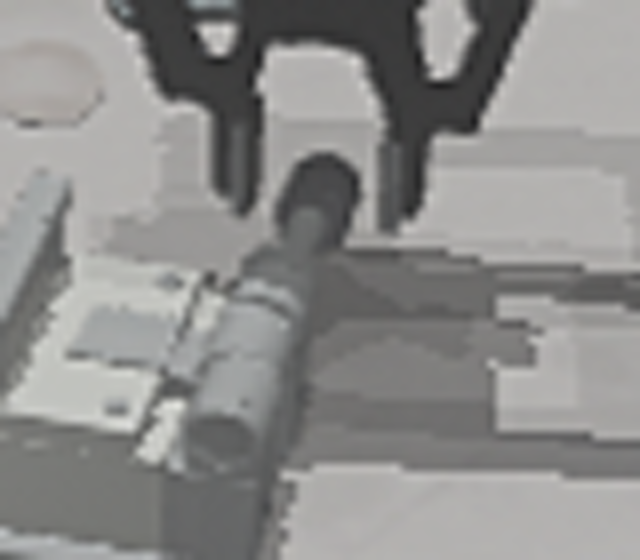

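Run:
```python
from h import *
c=get_calibration("wrist");s=xy()
a=np.radians(-15.4);X=np.array([np.cos(a),np.sin(a)]);Y=np.array([-X[1],X[0]])
def m(n,u,v,z):
    w=onz(c,(150+u/3.5,60+v/2),z)[:2]*1e3;print(n,"XY %.1f %.1f"%(w@X,w@Y))
m("shank/underface",375,336,.054);m("head rear crest",368,433,.062);m("knuckle face crest",397,185,.063);m("shank at knuckle",387,190,.05)
```

```text
t15.20 tcp [490.  -13.8  52.1] jawyaw -15.38 approach [-0.027 -0.014 -1.   ] F [-0.4  0.7  0.1] w 0.499
X 476.0 Y 116.8
shank/underface XY 475.7 139.8
head rear crest XY 474.9 118.0
knuckle face crest XY 478.5 178.5
shank at knuckle XY 477.2 174.6
```

```bash
python3 -m handwheel '[0.3,0,0,-2,0, 1,0,0,0,0, 1,0,0,0,0, 1,0,0,0,0]' 60
python3 - <<'E'
from h import *
s=xy();im=grab_frame("wrist");cv2.imwrite('pics/w24.png',cv2.resize(im[60:360,150:360],None,fx=3.5,fy=2,interpolation=2)[:,:,::-1])
sd=grab_frame("side");cs=get_calibration("side");x2,y2=map(int,proj(cs,s["tool_pos"]))
cv2.imwrite('pics/s24.png',cv2.resize(sd[y2-20:y2+50,x2-40:x2+40],None,fx=8,fy=8,interpolation=cv2.INTER_CUBIC)[:,:,::-1])
E
```

```text
time_s: 15.7
tool_pos: [0.4902, -0.0135, 0.05]
eef_rot: [0.088, 0.709, -0.1, 0.692]
force: [-0.5, -1.4, 0.6]
width: 0.279
t15.70 tcp [490.2 -13.5  50. ] jawyaw -15.29 approach [-0.027 -0.015 -1.   ] F [-0.5 -1.4  0.6] w 0.279
X 476.2 Y 117.2
```

View pics/w24.png

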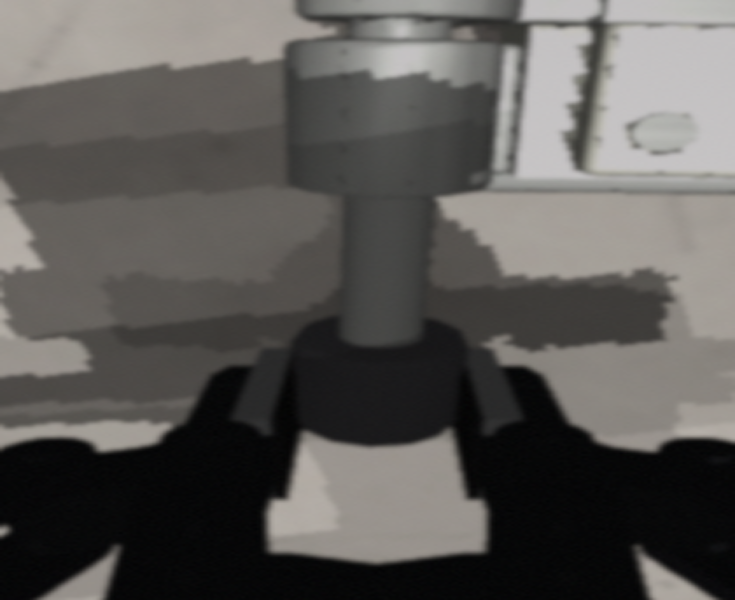

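View pics/s24.png

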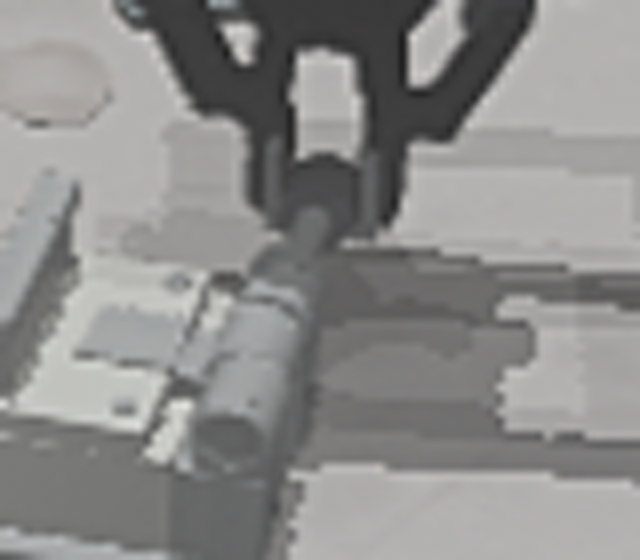

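```bash
python3 -m handwheel '[1,1,0,2,0, 1,2,6,0,0]'; python3 -c "
from h import *
xy()"; python3 -m handwheel '[1,1.6,6,0,0]'; python3 -c "
from h import *
xy()"
```

```text
time_s: 16.05
tool_pos: [0.493, -0.0071, 0.0517]
eef_rot: [0.088, 0.71, -0.1, 0.692]
force: [-0.5, -0.1, -0.5]
width: 0.276
t16.05 tcp [493.   -7.1  51.7] jawyaw -15.33 approach [-0.028 -0.014 -1.   ] F [-0.5 -0.1 -0.5] w 0.276
X 477.2 Y 124.1
time_s: 16.18
tool_pos: [0.4942, -0.001, 0.0515]
eef_rot: [0.088, 0.71, -0.101, 0.691]
force: [-2.2, -2.3, 1.2]
width: 0.276
t16.18 tcp [494.2  -1.   51.5] jawyaw -15.31 approach [-0.029 -0.014 -0.999] F [-2.2 -2.3  1.2] w 0.276
X 476.7 Y 130.3
```

```bash
python3 -m handwheel '[1,2,6,0,0]'; python3 -c "
from h import *
xy()"; python3 -m handwheel '[1,1.8,6,0,0]'
python3 - <<'E'
from h import *
s=xy();im=grab_frame("wrist");cv2.imwrite('pics/w25.png',cv2.resize(im[60:360,150:360],None,fx=3.5,fy=2,interpolation=2)[:,:,::-1])
sd=grab_frame("side");cs=get_calibration("side");x2,y2=map(int,proj(cs,s["tool_pos"]))
cv2.imwrite('pics/s25.png',cv2.resize(sd[y2-20:y2+50,x2-40:x2+40],None,fx=8,fy=8,interpolation=cv2.INTER_CUBIC)[:,:,::-1])
E
```

```text
time_s: 16.3
tool_pos: [0.4959, 0.0044, 0.0518]
eef_rot: [0.086, 0.711, -0.101, 0.691]
force: [-3.9, -6.1, 2.4]
width: 0.278
t16.30 tcp [495.9   4.4  51.8] jawyaw -15.27 approach [-0.03  -0.017 -0.999] F [-3.9 -6.1  2.4] w 0.278
X 476.9 Y 136.0
time_s: 16.42
tool_pos: [0.4975, 0.0098, 0.0522]
eef_rot: [0.085, 0.711, -0.102, 0.691]
force: [-3.9, -5.4, 3.0]
width: 0.274
t16.43 tcp [497.5   9.8  52.2] jawyaw -15.24 approach [-0.031 -0.02  -0.999] F [-3.9 -5.4  3. ] w 0.274
X 477.1 Y 141.5
```

View pics/w25.png

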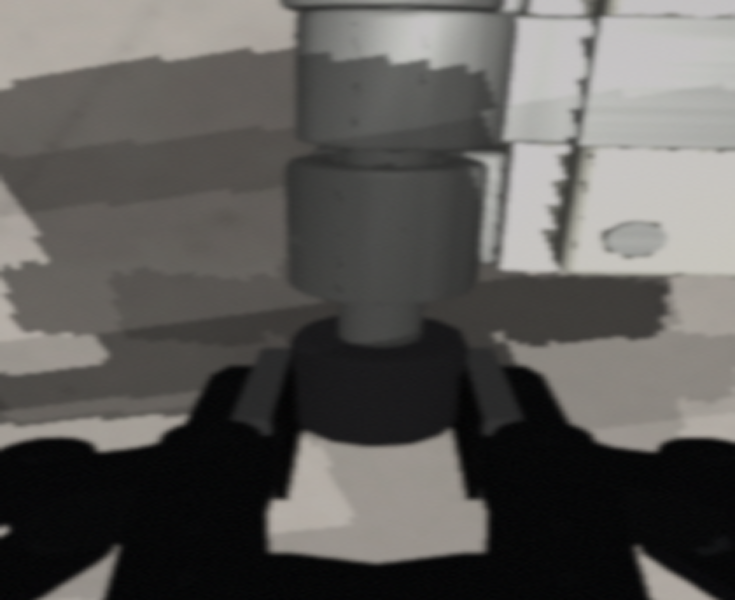

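View pics/s25.png

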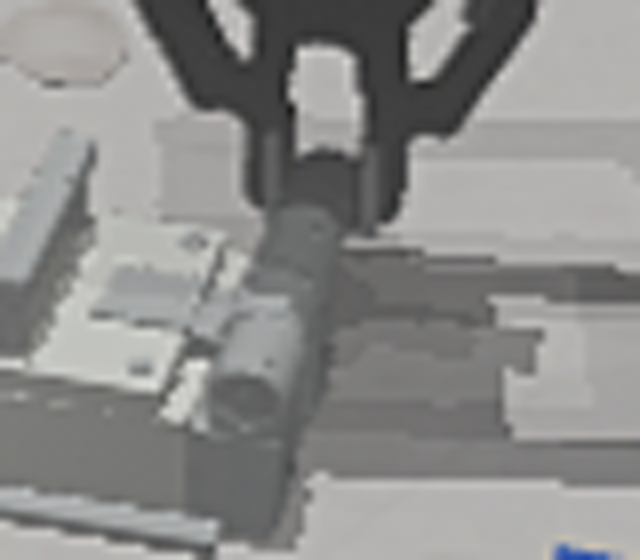

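```bash
python3 -m handwheel '[1,1.8,6,0,0]'; python3 -c "
from h import *
xy()"; python3 -m handwheel '[1,1.8,5,0,0]'; python3 -c "
from h import *
xy()"
```

```text
time_s: 16.65
tool_pos: [0.4996, 0.0163, 0.0527]
eef_rot: [0.085, 0.711, -0.102, 0.691]
force: [-2.9, -4.4, 2.4]
width: 0.277
t16.65 tcp [499.6  16.3  52.7] jawyaw -15.21 approach [-0.031 -0.019 -0.999] F [-2.9 -4.4  2.4] w 0.277
X 477.3 Y 148.4
time_s: 16.77
tool_pos: [0.5012, 0.0209, 0.053]
eef_rot: [0.084, 0.711, -0.102, 0.691]
force: [-3.0, -4.2, 3.2]
width: 0.281
t16.77 tcp [501.2  20.9  53. ] jawyaw -15.19 approach [-0.031 -0.021 -0.999] F [-3.  -4.2  3.2] w 0.281
X 477.6 Y 153.2
```

```bash
python3 -m handwheel '[1,1.4,4,-0.5,0]'; python3 -c "
from h import *
xy()"; python3 -m handwheel '[1,1.4,5,0,0]'
python3 - <<'E'
from h import *
s=xy();im=grab_frame("wrist");cv2.imwrite('pics/w26.png',cv2.resize(im[60:360,150:360],None,fx=3.5,fy=2,interpolation=2)[:,:,::-1])
sd=grab_frame("side");cs=get_calibration("side");x2,y2=map(int,proj(cs,s["tool_pos"]))
cv2.imwrite('pics/s26.png',cv2.resize(sd[y2-20:y2+50,x2-40:x2+40],None,fx=8,fy=8,interpolation=cv2.INTER_CUBIC)[:,:,::-1])
E
```

```text
time_s: 16.9
tool_pos: [0.5022, 0.0239, 0.0531]
eef_rot: [0.083, 0.711, -0.103, 0.691]
force: [-6.2, -9.6, 6.7]
width: 0.275
t16.90 tcp [502.2  23.9  53.1] jawyaw -15.15 approach [-0.033 -0.024 -0.999] F [-6.2 -9.6  6.7] w 0.275
X 477.9 Y 156.4
time_s: 17.02
tool_pos: [0.5023, 0.0242, 0.0533]
eef_rot: [0.078, 0.712, -0.107, 0.69]
force: [-7.0, -21.5, 5.2]
width: 0.277
t17.02 tcp [502.3  24.2  53.3] jawyaw -15.13 approach [-0.037 -0.036 -0.999] F [ -7.  -21.5   5.2] w 0.277
X 477.8 Y 156.8
```

View pics/w26.png

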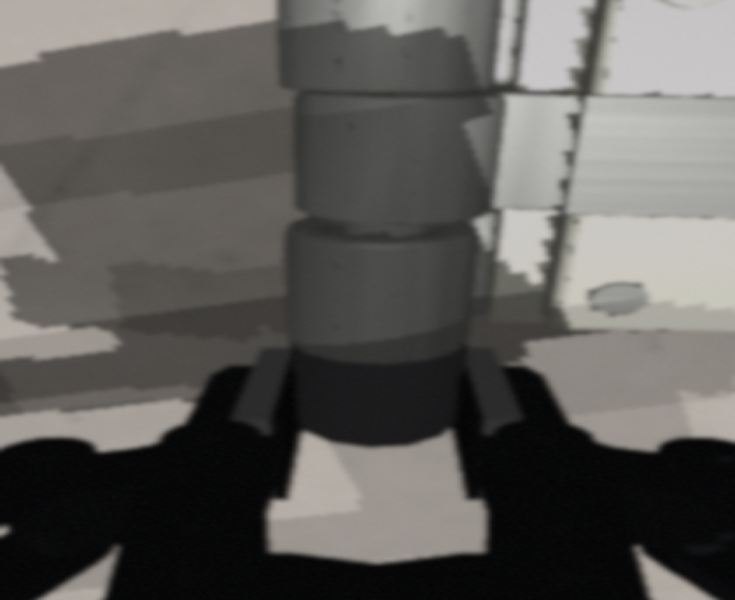

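View pics/s26.png

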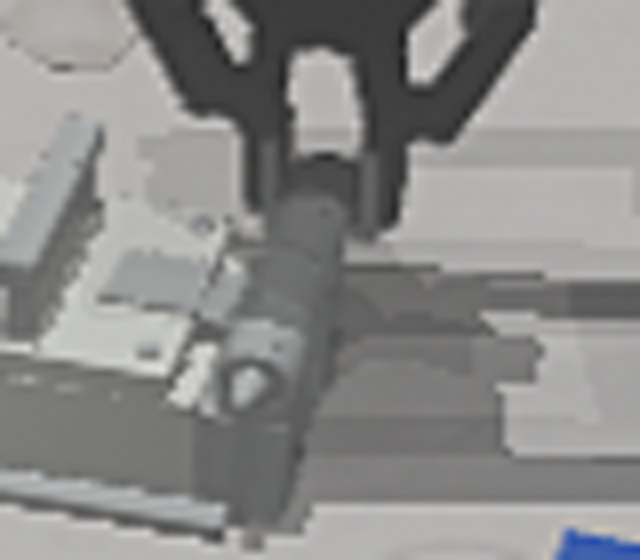

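```bash
python3 -m handwheel '[0.3,0,0,0,0, -0.1,0,0,0,0, -0.1,0,0,0,0, -0.1,-3,-6,15,0, -0.1,0,-5,40,0]'; python3 -m handwheel '[-0.1,-10,-40,50,0, -0.1,-20,-50,50,0, -0.1,-10,-55,20,0, -0.1,-10,-55,0,0]'
python3 - <<'E'
from h import *
s=xy()
sd=grab_frame("side");cs=get_calibration("side");x2,y2=map(int,proj(cs,(.52,.087,.05)))
a=cv2.resize(sd[y2-45:y2+35,x2-65:x2+35],None,fx=7,fy=7,interpolation=cv2.INTER_CUBIC)[:,:,::-1]
cv2.imwrite('pics/s27.png',a)
t=grab_frame("top");cv2.imwrite('pics/t27.png',cv2.resize(t[155:255,195:295],None,fx=6,fy=6,interpolation=cv2.INTER_CUBIC)[:,:,::-1]);cv2.imwrite('pics/t27f.png',t[:,:,::-1])
E
```

```text
time_s: 17.75
tool_pos: [0.4974, 0.0154, 0.1064]
eef_rot: [0.08, 0.714, -0.106, 0.687]
force: [0.4, -0.9, 1.0]
width: 0.552
time_s: 18.25
tool_pos: [0.4517, -0.1786, 0.2303]
eef_rot: [0.076, 0.709, -0.103, 0.694]
force: [1.7, 0.3, -0.9]
width: 0.55
t18.25 tcp [ 451.7 -178.6  230.3] jawyaw -14.61 approach [-0.026 -0.036 -0.999] F [ 1.7  0.3 -0.9] w 0.550
X 482.9 Y -52.2
```

View pics/s27.png

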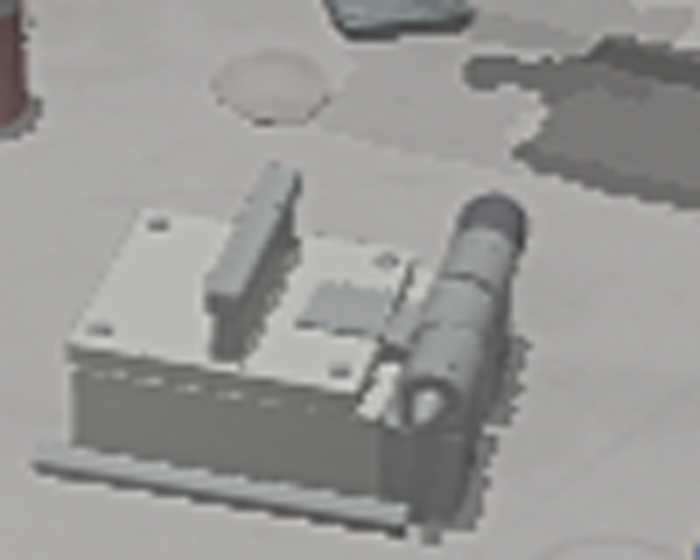

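View pics/t27.png

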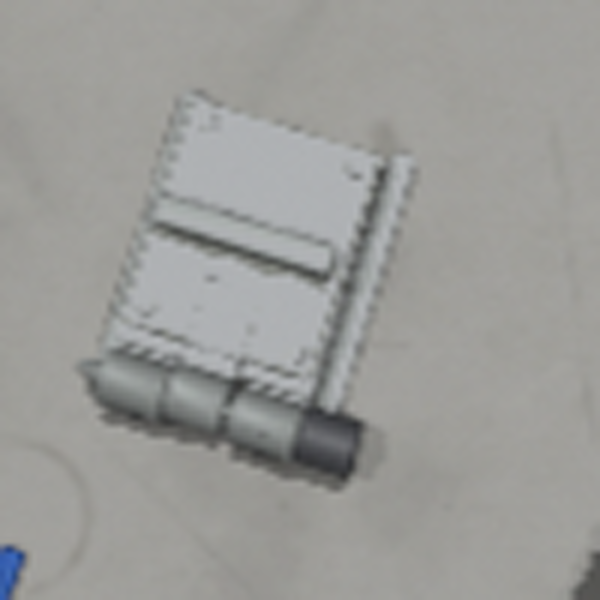

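View pics/t27f.png

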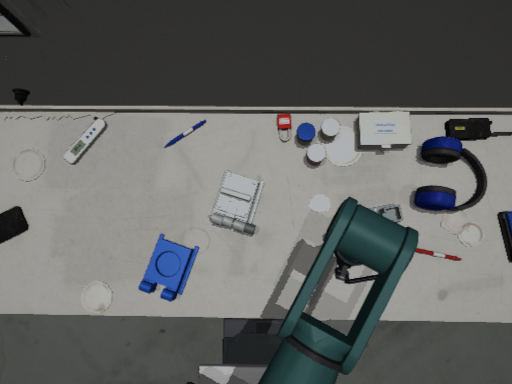

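```bash
python3 -c "
from h import *
st(); print(job_done())"
```

```text
t18.35 tcp [ 450.3 -181.6  228.5] jawyaw -15.08 approach [-0.03  -0.036 -0.999] F [ 0.1  0.7 -0.1] w 0.551
the job is handed in; nothing more can be done
None
```

I laid the lid on the white lower half and pushed the hinge pin through all three knuckles from the -y side, then handed the job in at 18.4 s of the allowed 72 s. I took the pin by its shank, pushed it about 62 mm in and let go. Then I gripped it at the head and pushed it home; the push force rose to about 21 N at the stop.

**Last checks (side and top pictures):**
- **Pin:** the head sits flush against the outer knuckle, and the tip sticks out of the far one.
- **Lid:** it looks flat on the block, with its knuckle between the lower two.
- **Bystanders:** the pots and the padlock appear at the same pixels as at the start.
- **Robot:** the gripper is open and well clear, and reads about zero force.

**Not perfect:**
- While the pin went in, the lid shifted by up to about 2 mm along the hinge. Its knuckle also looked about 2 to 2.5 mm to +x of the lower ones in one wrist picture. I judged this to be inside the 6 mm limit but did not measure it again after letting go.
- The early base-centre estimates from the top and wrist cameras differed by 2 to 4 mm. At the pin stand-off the two cameras agreed to about 1 mm on the hinge line.

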